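Strip the relay box

ROBOT

A 6-joint arm with a two-finger parallel gripper is mounted at the origin on the work surface. World frame = base frame: x ahead of the robot, y to its left, z up, the work surface at z = 0. Lengths are in mm, angles in rad, forces in N, time in s.
With the tool pointing down it reaches from about 275 to 725 mm from the base axis. Payload 15.9 kg.
Tool frame: the origin (TCP) lies between the finger pads; the fingertips stand 25 mm ahead of it and the grasp point (between the pads) lies 6 mm ahead of it; z points along the fingers, y is the line along which they close (so a half turn about z gives the same grasp; the last joint's range is limited). The gripper opens to 85 mm and grips with 20 to 120 N. Pads are 22 mm wide; open, the fingers measure 114 mm over their backs; the gripper's body (76 mm by 85 mm) begins 54 mm behind the grasp point. The pads swing forward as they close: fully open they stand 13 mm farther back than shut.
Start: joints at [0, 0.213, -0.034, 1.323, 0, 1.571], TCP at [499.986, -0, 256.306] pointing down, gripper open.
Joint ranges: [-2.98, 2.98], [-0.74, 1.72], [-1.14, 1.35], [-2.1, 2.04], [-1.57, 1.44], [-3.14, 3.14]. Speed limits (rad/s): [1.89, 1.89, 2.39, 2.57, 3.14, 3.14].

INTERFACE

Orientations are given as a unit quaternion [w, x, y, z].
In Python, from bench import sensors, viewer, r gives the robot as it stands. The module is installed in compiled form; this text tells all that it offers.
- The arm moves only by the tool servo_tool, never from a script. Its argument "motion" is a list of rows, each an object with "travel": the shift along the tool's x, y, z in cm, a list of three; "twist": the turn, a rotation vector about the tool's x, y, z in rad, a list of three; "gripper": the gripper command: -1 is shut, 1 is fully open, values between are in proportion. In form: [{"travel": [dx, dy, dz], "twist": [ax, ay, az], "gripper": gripper}, ...]. A call has 1 to 5 rows; each row shifts and turns the commanded pose from where the row before left it, along the tool's axes as they then stand; what a row does not reach is not made up. A row lasts 1/10 s, in which the tool goes at most 50 mm and 8.59 degrees, less where a joint would pass 70% of its speed; a pose out of reach is approached as far as the arm can. A call is refused whole if a number of a shift passes 5 or a number of a turn 0.15, either way. A call with a gripper value outside its range is refused whole. The fingers move at their own pace and stop on an object; "force" is the grip in N (left out, the last holds). Time passes only in rows, so rows that do not move let the fingers close. It gives the time, the measured TCP pose, the force, the opening and the grip force at its end, in the units of the state.
- sensors.observe(): the state, without advancing time (a new reading comes with each control period).
- viewer.capture(name): name is "scene" or "side" or "wrist"; returns a dict with "frame" (400x640x3 uint8, red, green, blue), "mtx" (3x3 intrinsics, pixels), "extrinsics" (4x4, takes a point from world to camera coordinates). Camera axes: x right, y down, z forward; pixel columns grow to the right and rows downward; lengths in mm; the calibration is good to about 2 mm. A picture is of the moment at which its call begins. There is no depth.
- r.sign_off(): hands the job in; it is judged then, once.
Trained networks look in a picture, given as the dict that the camera call returned (one of the last four; its "shot" number tells which), for a name from the list of things; names that differ only in an ending like _2 or _b are one class to them, and where a whole thing is asked for, a point or a joint stands for the part that bears it (a point fixed in the world has none). Each returns a list of dicts, best first, with "confidence" (0 to 1); they miss things now and then, are a little off and sometimes report something else, mostly with a low value. They report only what shows in the picture. A call takes as long as a camera call. They do not tell look-alikes from the thing itself.
- viewer.spot_in(picture, name): "box" ([centre column, centre row, width, height] in pixels, round what is visible of it).
- viewer.tip_of(picture, name): "uv" ([column, row] in pixels: a listed point, or the origin of a listed thing).
The state is a dict: "clock": time; "joints": joint angles; "joint_velocities": joint speeds; "joint_torque": joint torques, N m; "tcp_pos": TCP position; "tool_rot": TCP orientation; "ft_force": force on the tool from outside, world axes, zero at the start; "ft_torque": the same for the moment, N m; "grip_width": finger opening in mm; "grip_force": force on a finger pad.
Only numpy, scipy, OpenCV 4.12 (cv2) and the standard library are available. Lean on these libraries where they do the work, as an engineer would, in place of code of your own. Each camera call takes 0.05 s, during which the arm holds its last target. There are 200 camera calls.

TASK

Strip the relay box for overhaul: first switch off the isolator by pushing its red lever right over to the far side. Swing the box's orange lid up to vertical on its hinge pins, lift it straight up off them and stand it in the yellow rack, hinge edge down and handle on top; then pull every plugged-in relay out of its socket and put it in the bin of its own colour, red or blue. Leave the bins upright and the other things on the bench where they are.

Things in the scene. Friction and masses are not known exactly. Their poses are not given: they have to be found in the camera images.
- relay_box: Grey relay box fixed to the bench, open under its lid. Origin at the middle of its underside, x from front (handle side) to back (hinge side), z up. 130 mm (x) by 214 mm (y), rim 82 mm above the table, walls 5 mm. The black inner floor is 40 mm above the table; its five sockets stand in a row along y, 40 mm apart, the third at the centre.
- box_hinge (a point): Middle of the box's hinge axis, 79 mm behind the box's origin and 86 mm above the table; axes as relay_box, y along the hinge. Two steel pins of 8 mm lie on the axis, 76 mm either side of this point. Behind them stop plates, 131 mm tall, stop the lid about 0.2 rad past vertical.
- lid_hinge (a point): Orange lid (loose, 0.28 to 0.44 kg): middle of its hinge edge, on the hinge axis while on the pins. x runs from hinge to handle (level when shut, up when raised), y along the hinge, z out of the top. Plate 8 mm thick, 214 mm wide, x = 10 to 147 mm. Two forks 20 mm thick, reaching to x = -9 mm, straddle the pins; upright, it lifts off in about 15 mm. Let go short of vertical it falls shut.
- lid_bar (a point): Middle of the lid's handle: a round dark steel bar 12 mm thick and 100 mm long, along the lid's y, 187 mm from the hinge axis along the lid's x, in the plane of the lid. The gap between bar and lid edge is 34 mm. Axes as lid_hinge. Pinched across from above, it turns between the fingers as the lid swings.
- lid_rack: Yellow rack fixed to the bench. Origin at the middle of its underside, z up. Two upright walls 190 mm long (along its y), 6 mm thick, tops 98 mm above the table, 36 mm apart (across x); the slot floor is 8 mm above the table. With the lid stood in it, lid_hinge is about 17 mm above the table and lid_bar about 204 mm.
- isolator (a joint): Isolator switch: a lever with a red ball knob on a small grey block (70 x 50 x 25 mm) fixed to the bench left of the box. 0 = on, leaning 0.5 rad towards the robot's side (the block's -x); 1.0 = off, leaning 0.5 rad to the far side (the block's +x), at its stop. It stays where it is left; about 1 N moves it.
- isolator_tip (a point): Centre of the isolator's red ball knob (26 mm across), 80 mm from the lever's pivot, which is 22 mm above the table. The pivot runs along this point's y; x points to the far side (off), tipping with the lever as it swings.
- red_bin_mid (a point): Centre of the inner floor (4 mm above the table) of the loose red open bin: outside 120 (its x) x 110 (its y) x 60 mm tall, walls 4 mm, 0.35 kg. z up.
- blue_bin_mid (a point): Centre of the inner floor (4 mm above the table) of the loose blue open bin: outside 120 (its x) x 110 (its y) x 60 mm tall, walls 4 mm, 0.35 kg. z up.
- red_relay1_mid (a point): Centre of the red 26 x 26 x 34 mm tall cap of a plug-in relay, 40 g, perhaps absent. z runs up out of the socket, x and y along the cap's sides. Plugged in, the cap stands on the box's inner floor, centre 57 mm above the table. A 10 mm foot with a bead reaches 23 mm down from the cap; a sprung detent holds it: pull straight up with about 10 N; it is clear of the socket after 25 mm.
- red_relay2_mid (a point): Centre of the red 26 x 26 x 34 mm tall cap of a plug-in relay, 40 g, perhaps absent. z runs up out of the socket, x and y along the cap's sides. Plugged in, the cap stands on the box's inner floor, centre 57 mm above the table. A 10 mm foot with a bead reaches 23 mm down from the cap; a sprung detent holds it: pull straight up with about 10 N; it is clear of the socket after 25 mm.
- red_relay3_mid (a point): Centre of the red 26 x 26 x 34 mm tall cap of a plug-in relay, 40 g, perhaps absent. z runs up out of the socket, x and y along the cap's sides. Plugged in, the cap stands on the box's inner floor, centre 57 mm above the table. A 10 mm foot with a bead reaches 23 mm down from the cap; a sprung detent holds it: pull straight up with about 10 N; it is clear of the socket after 25 mm.
- blue_relay1_mid (a point): Centre of the blue 26 x 26 x 34 mm tall cap of a plug-in relay, 40 g, perhaps absent. z runs up out of the socket, x and y along the cap's sides. Plugged in, the cap stands on the box's inner floor, centre 57 mm above the table. A 10 mm foot with a bead reaches 23 mm down from the cap; a sprung detent holds it: pull straight up with about 10 N; it is clear of the socket after 25 mm.
- blue_relay2_mid (a point): Centre of the blue 26 x 26 x 34 mm tall cap of a plug-in relay, 40 g, perhaps absent. z runs up out of the socket, x and y along the cap's sides. Plugged in, the cap stands on the box's inner floor, centre 57 mm above the table. A 10 mm foot with a bead reaches 23 mm down from the cap; a sprung detent holds it: pull straight up with about 10 N; it is clear of the socket after 25 mm.
- nut_jar: Jar, 60 mm across, 85 mm tall, loose; origin at its underside. Not part of the job; leave it alone.
- screwdriver: Screwdriver lying on the bench behind the box, loose; origin at its underside. Not part of the job; leave it alone.
- tape_roll: Black roll, 56 mm across, 30 mm tall, loose; origin at its underside. Not part of the job; leave it alone.
- carton: Cardboard carton 70 x 90 x 60 mm, loose; origin at its underside. Not part of the job; leave it alone.
- mug: White mug, 80 mm across, 90 mm tall, loose; origin at its underside. Not part of the job; leave it alone.
- grease_can: Can, 64 mm across, 110 mm tall, loose; origin at its underside. Not part of the job; leave it alone.
Not all that is in view belongs to the job. Of the things that look like the lid_rack, the smaller one is meant.

How it is judged:
By the outcome, as a careful person would: the job done as asked, in the order asked, and still so for the second after the job is handed in, with the robot touching nothing.
Of red_relay1, red_relay2, red_relay3, blue_relay1, blue_relay2 only 3 to 5 are there at a start; the rules pass over those that are not, and their reading is None.
At some moment in a run one of red_bin, blue_bin may be knocked a few centimetres aside while the robot is not near it.
It also fails if it takes over 210 s, if anything falls off the work surface, if the arm or the gripper's body presses on something with over 40 N, if the wrist force passes 120 N, or if a joint passes its speed limit or range.

## Working session

There is one attempt and no reset: what is moved stays moved. The work goes in short steps, Python scripts to look and compute and a tool call to move; the robot and the scene stay as the last step left them, time stands still between calls to the robot, and variables do not carry over. Pictures are saved under pics/ and viewed, at most 14 in all, crops included, and the job is handed in when it is done.

Besides the shell and the picture viewer there is one more tool, called by a JSON object that holds its "fn" and its "kwargs", one argument or row to a line. servo_tool: Moves the arm, as the interface text tells. Its arguments: {"type":"object","properties":{"motion":{"type":"array","items":{"type":"object","properties":{"travel":{"type":"array","items":{"type":"number"}},"twist":{"type":"array","items":{"type":"number"}},"gripper":{"type":"number"}}}},"force":{"type":"number"}},"required":["motion"]}

```bash
mkdir -p pics; cat > h.py <<'E'
import numpy as np, cv2
from bench import sensors, viewer, r
def save(p,n): cv2.imwrite(f'pics/{n}.png',cv2.cvtColor(p['frame'],cv2.COLOR_RGB2BGR))
def ray(p,uv):
    E=np.array(p['extrinsics']);K=np.array(p['mtx']);R,t=E[:3,:3],E[:3,3]
    return -R.T@t, R.T@np.linalg.solve(K,[uv[0],uv[1],1.])
def atz(p,uv,z):
    o,d=ray(p,uv);return o+d*(z-o[2])/d[2]
def proj(p,X):
    E=np.array(p['extrinsics']);c=E[:3,:3]@np.array(X,float)+E[:3,3];q=np.array(p['mtx'])@c;return q[:2]/q[2]
def tri(obs):
    A=np.zeros((3,3));b=np.zeros(3)
    for p,uv in obs:
        o,d=ray(p,uv);d/=np.linalg.norm(d);M=np.eye(3)-np.outer(d,d);A+=M;b+=M@o
    return np.linalg.solve(A,b)
E
cat > a.py <<'E'
from h import *
s=viewer.capture('scene');d=viewer.capture('side')
save(s,'scene1');save(d,'side1')
Z=dict(relay_box=0,box_hinge=86,lid_hinge=86,lid_bar=86,lid_rack=0,isolator_tip=92,red_bin_mid=4,blue_bin_mid=4,nut_jar=0,screwdriver=0,tape_roll=0,carton=0,mug=0,grease_can=0)
for n,z in Z.items():
    for nm,p in (('sc',s),('sd',d)):
        for k in viewer.tip_of(p,n)[:3]:
            print(n,nm,round(k['confidence'],2),np.round(k['uv']),np.round(atz(p,k['uv'],z)))
print(sensors.observe())
E
python3 a.py
```

```text
relay_box sc 0.61 [326. 239.] [553.   5.   0.]
relay_box sc 0.53 [239. 318.] [ 582. -292.    0.]
relay_box sd 0.67 [390. 188.] [747.  73.   0.]
relay_box sd 0.66 [361. 221.] [558.   4.   0.]
box_hinge sc 0.63 [339. 249.] [622. -13.  86.]
box_hinge sd 0.82 [389. 186.] [642. -10.  86.]
lid_hinge sc 0.68 [339. 250.] [623. -14.  86.]
lid_hinge sd 0.65 [388. 188.] [634. -14.  86.]
lid_bar sc 0.7 [305. 193.] [443.  19.  86.]
lid_bar sd 0.72 [328. 207.] [447.  16.  86.]
lid_rack sc 0.92 [372. 160.] [437. 285.   0.]
lid_rack sc 0.56 [323. 103.] [157. 313.   0.]
lid_rack sd 0.59 [262. 192.] [437. 294.   0.]
isolator_tip sc 0.69 [400. 180.] [574. 243.  92.]
isolator_tip sd 0.55 [309. 152.] [593. 266.  92.]
red_bin_mid sc 0.83 [199. 260.] [ 394. -296.    4.]
red_bin_mid sc 0.39 [342. 250.] [605.  18.   4.]
red_bin_mid sd 0.89 [405. 314.] [ 386. -302.    4.]
blue_bin_mid sc 0.64 [242. 319.] [ 590. -288.    4.]
blue_bin_mid sd 0.71 [461. 272.] [ 592. -297.    4.]
nut_jar sc 0.65 [425. 174.] [575. 371.   0.]
nut_jar sd 0.68 [280. 167.] [568. 381.   0.]
screwdriver sc 0.89 [380. 306.] [775.  -5.   
[... 531 characters left out ...]
joints': array([ 1.98520103e-05,  2.12874848e-01, -3.43833714e-02,  1.32349647e+00,
       -1.23855697e-05,  1.57078257e+00]), 'joint_velocities': array([-0.00146761,  0.00281206,  0.00058596, -0.00107824, -0.00162001,
       -0.00012603]), 'joint_torque': array([ 1.14678896e-03, -6.85954213e+01,  4.87330735e+01,  1.21800502e-03,
        2.56529688e-05,  1.77128031e-04]), 'tcp_pos': array([4.99994395e+02, 6.32664729e-03, 2.56325020e+02]), 'tool_rot': array([1.91015512e-05, 7.07094897e-01, 7.07118665e-01, 1.03437205e-05]), 'ft_force': array([ 0.56292523, -0.05562926,  0.35875413]), 'ft_torque': array([-0.0015907 ,  0.00237888,  0.04975733]), 'grip_force': 0.0, 'grip_width': 85.19058158205826}
```

View pics/scene1.png

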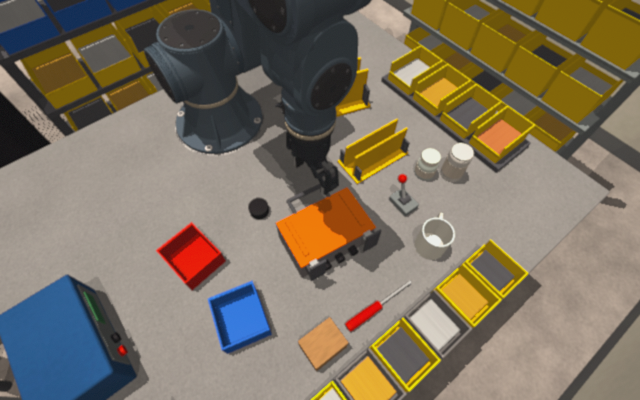

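View pics/side1.png

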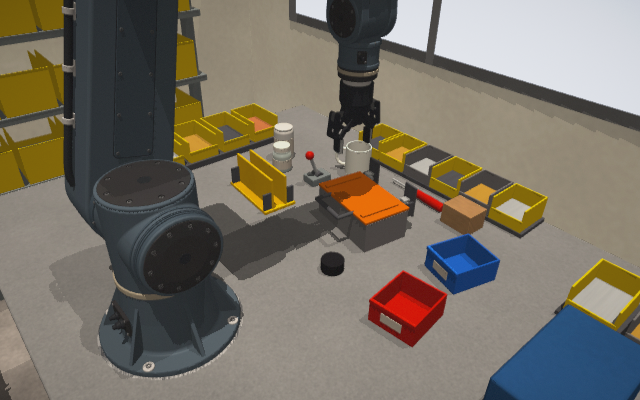

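The scene view shows the orange lid at (327,230), the isolator knob at (403,178), the red bin at (190,255) and the blue bin at (240,317). There are two rack candidates: A at (372,155), and B at (352,90), partly behind the arm. A red button at (122,350) on the blue cabinet looks like the isolator knob; the isolator is the lever beside the box. I'll take a close crop of the racks.

```bash
python3 - <<'E'
import cv2
i=cv2.imread('pics/scene1.png')[60:215,310:450]
cv2.imwrite('pics/crop1.png',cv2.resize(i,None,fx=3.8,fy=3.8,interpolation=cv2.INTER_CUBIC))
E
```

```text
(no output)
```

View pics/crop1.png

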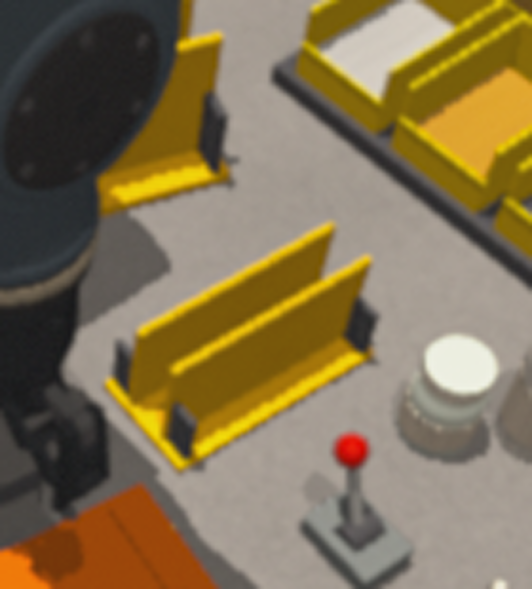

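```bash
cat > b.py <<'E'
from h import *
s=viewer.capture('scene')
for c in [(172,372),(371,262),(137,333),(333,228)]:
    uv=(310+c[0]/3.8,60+c[1]/3.8); print(c,np.round(atz(s,uv,98)))
print('cam',ray(s,(320,200))[0])
# box/lid: lid top quad
hsv=cv2.cvtColor(s['frame'],cv2.COLOR_RGB2HSV)
m=cv2.inRange(hsv,(5,180,100),(16,255,255))
c=max(cv2.findContours(m,cv2.RETR_EXTERNAL,cv2.CHAIN_APPROX_NONE)[0],key=cv2.contourArea)
q=cv2.approxPolyDP(c,6,True)[:,0]
for u in q: print('lid',u,np.round(atz(s,u,90)))
w=viewer.capture('wrist');save(w,'wrist1');print('wcam',ray(w,(320,200)), sensors.observe()['joints'].round(2))
E
python3 b.py
```

```text
(172, 372) [447. 193.  98.]
(371, 262) [464. 381.  98.]
(137, 333) [404. 197.  98.]
(333, 228) [421. 382.  98.]
cam [ 862.09182533 -269.65313982  929.69631812]
lid [347 188] [503. 115.  90.]
lid [276 223] [471. -92.  90.]
lid [301 267] [ 602. -113.   90.]
lid [374 227] [632.  93.  90.]
wcam (array([499.89438419,  71.4804262 , 371.91475245]), array([-0.01171241, -0.27279084, -0.9621468 ])) [-0.    0.21 -0.03  1.32 -0.    1.57]
```

View pics/wrist1.png

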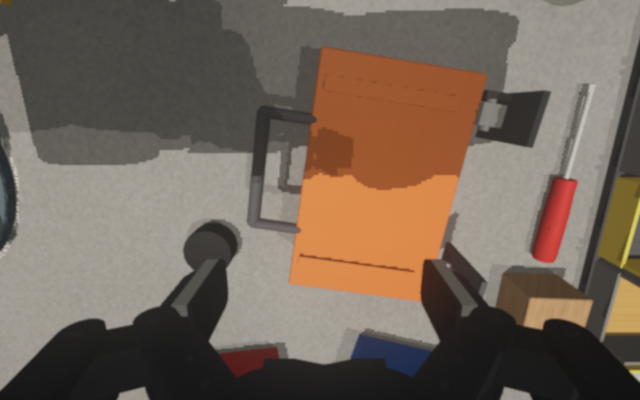

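The wrist view shows the lid with its handle bar at (255,165) and the two stop plates at right. Rack A measures 189 mm long with 42 mm between wall centres, which matches the given size. B is visibly larger, so I'm choosing A. Next I'll locate the knob by colour.

```bash
cat > c.py <<'E'
from h import *
s=viewer.capture('scene');d=viewer.capture('side')
def red(p,x0,x1,y0,y1):
    h=cv2.cvtColor(p['frame'],cv2.COLOR_RGB2HSV);m=cv2.inRange(h,(0,150,90),(4,255,255))|cv2.inRange(h,(172,150,90),(180,255,255))
    y,x=np.nonzero(m[y0:y1,x0:x1]);print(len(x),np.ptp(x),np.ptp(y));return x.mean()+x0,y.mean()+y0
a=red(s,385,420,160,200);b=red(d,295,325,140,170);print(a,b)
k=tri([(s,a),(d,b)]);print('knob',k,proj(s,k),proj(d,k))
print('rack',tri([(s,viewer.tip_of(s,'lid_rack')[0]['uv']),(d,viewer.tip_of(d,'lid_rack')[0]['uv'])]))
for p in(s,d):print([ (np.round(x['box']),round(x['confidence'],2)) for x in viewer.spot_in(p,'isolator')])
for c in [(302,522),(365,585),(412,548)]:
    print('block',np.round(atz(s,(310+c[0]/3.8,60+c[1]/3.8),25)))
E
python3 c.py
```

```text
59 8 8
53 7 7
(np.float64(402.0), np.float64(177.89830508474577)) (np.float64(309.35849056603774), np.float64(154.67924528301887))
knob [574.94168305 245.88149618  98.2755823 ] [401.8531687  178.29320114] [309.07282154 154.4250781 ]
rack [318.65189358 158.03108406 161.99004508]
[(array([403., 187.,   4.,  24.]), 0.41)]
[(array([363., 198.,  94.,  52.]), 0.72), (array([310., 162.,  15.,  25.]), 0.68), (array([431., 200.,  23.,  27.]), 0.47)]
block [574. 218.  25.]
block [640. 217.  25.]
block [640. 266.  25.]
```

{"fn": "servo_tool", "kwargs": {
  "motion": [
    {"travel": [4.9, 0.4, 0], "twist": [0, 0, 0], "gripper": -1},
    {"travel": [4.9, 0.4, 0], "twist": [0, 0, 0], "gripper": -1},
    {"travel": [4.9, 0.4, 0], "twist": [0, 0, 0], "gripper": -1},
    {"travel": [4.9, 0.4, 0], "twist": [0, 0, 0], "gripper": -1},
    {"travel": [4.9, 0.4, 0], "twist": [0, 0, 0], "gripper": -1}
  ]
}}

```text
clock: 2.4
tcp_pos: [519.8, 247.1, 256.4]
tool_rot: [0.0, 0.707, 0.707, 0.0]
ft_force: [1.2, -0.1, -0.4]
grip_width: 12.2
grip_force: 0.0
```

{"fn": "servo_tool", "kwargs": {
  "motion": [
    {"travel": [0, 0, 4], "twist": [0, 0, 0], "gripper": -1},
    {"travel": [0, 0, 4], "twist": [0, 0, 0], "gripper": -1},
    {"travel": [0, 0, 4], "twist": [0, 0, 0], "gripper": -1},
    {"travel": [0, 0, 3.2], "twist": [0, 0, 0], "gripper": -1},
    {"travel": [0, 0, 0], "twist": [0, 0, 0], "gripper": -1}
  ]
}}

```text
clock: 2.9
tcp_pos: [517.6, 243.9, 100.5]
tool_rot: [-0.001, 0.707, 0.707, -0.003]
ft_force: [-0.6, 0.4, -0.3]
grip_width: 0.0
grip_force: 0.0
```

{"fn": "servo_tool", "kwargs": {
  "motion": [
    {"travel": [0, 1.5, 0], "twist": [0, 0, 0], "gripper": -1},
    {"travel": [0, 2, 0], "twist": [0, 0, 0], "gripper": -1},
    {"travel": [0, 2, 0], "twist": [0, 0, 0], "gripper": -1},
    {"travel": [0, 2, 0], "twist": [0, 0, 0], "gripper": -1},
    {"travel": [0, 2, 0], "twist": [0, 0, 0], "gripper": -1}
  ]
}}

```text
clock: 3.4
tcp_pos: [616.0, 245.1, 106.5]
tool_rot: [0.0, 0.707, 0.707, 0.001]
ft_force: [-35.0, 1.7, 5.5]
grip_width: 0.2
grip_force: 21.3
```

{"fn": "servo_tool", "kwargs": {
  "motion": [
    {"travel": [0, 0.5, 0], "twist": [0, 0, 0], "gripper": -1},
    {"travel": [0, 0.2, 0], "twist": [0, 0, 0], "gripper": -1},
    {"travel": [0, 0, 0], "twist": [0, 0, 0], "gripper": -1}
  ]
}}

```text
clock: 3.7
tcp_pos: [616.8, 245.3, 106.1]
tool_rot: [-0.004, 0.707, 0.708, -0.003]
ft_force: [-48.6, -1.9, 27.7]
grip_width: -0.2
grip_force: 24.9
```

```bash
cat > d.py <<'E'
from h import *
from c import red
E
sed -i '/^s=viewer/,$d' c.py; python3 - <<'E'
import sys;sys.path.insert(0,'.')
from h import *
def red(p,x0,x1,y0,y1):
    h=cv2.cvtColor(p['frame'],cv2.COLOR_RGB2HSV);m=cv2.inRange(h,(0,150,90),(4,255,255))|cv2.inRange(h,(172,150,90),(180,255,255))
    y,x=np.nonzero(m[y0:y1,x0:x1]);print(len(x),np.ptp(x),np.ptp(y));return x.mean()+x0,y.mean()+y0
s=viewer.capture('scene');d=viewer.capture('side');save(d,'side2')
o=sensors.observe();print(o['tcp_pos'],o['ft_force'])
for p,b in((s,(385,440,160,220)),(d,(295,350,130,170))):
    try:
        a=red(p,*b);print(a,atz(p,a,92))
    except Exception as e:print(e)
E
```

```text
[616.74685537 245.27123254 106.09228458] [-47.82063286  -1.07654231  26.34715617]
61 8 7
(np.float64(419.1803278688525), np.float64(197.37704918032787)) [643.12345611 242.77379052  92.        ]
29 4 6
(np.float64(328.6551724137931), np.float64(150.0)) [646.81081218 240.36863879  92.        ]
```

The knob is at about (645,242), which is 0.5 rad past vertical, and the lever is hard on its stop: isolator off. Next is the handle bar.

{"fn": "servo_tool", "kwargs": {
  "motion": [
    {"travel": [0, -2, 0], "twist": [0, 0, 0], "gripper": -1},
    {"travel": [0, -0.5, -4.5], "twist": [0, 0, 0], "gripper": -1},
    {"travel": [0, 0, -4.5], "twist": [0, 0, 0], "gripper": -1},
    {"travel": [0, 0, -4.5], "twist": [0, 0, 0], "gripper": -1},
    {"travel": [0, 0, 0], "twist": [0, 0, 0], "gripper": -1}
  ]
}}

```text
clock: 4.3
tcp_pos: [599.0, 245.8, 248.3]
tool_rot: [0.002, 0.707, 0.707, 0.005]
ft_force: [1.5, 0.7, 0.7]
grip_width: 0.2
grip_force: 0.0
```

{"fn": "servo_tool", "kwargs": {
  "motion": [
    {"travel": [-4.5, -2.9, 0], "twist": [0, 0, 0], "gripper": 0},
    {"travel": [-4.5, -2.9, 0], "twist": [0, 0, 0], "gripper": 0},
    {"travel": [-4.5, -2.9, 0], "twist": [0, 0, 0], "gripper": 0},
    {"travel": [-4.5, -2.9, 0], "twist": [0, 0, 0], "gripper": 0},
    {"travel": [-4.5, -2.9, 0], "twist": [0, 0, 0.15], "gripper": 0}
  ]
}}

```text
clock: 4.8
tcp_pos: [460.4, 33.6, 241.0]
tool_rot: [0.001, 0.758, 0.652, 0.001]
ft_force: [0.7, -2.1, -0.4]
grip_width: 42.9
grip_force: 0.0
```

{"fn": "servo_tool", "kwargs": {
  "motion": [
    {"travel": [0, 0, 0], "twist": [0, 0, 0], "gripper": 0},
    {"travel": [0, 0, 0], "twist": [0, 0, 0], "gripper": 0}
  ]
}}

```text
clock: 5.0
tcp_pos: [461.7, 34.2, 241.1]
tool_rot: [0.001, 0.759, 0.652, 0.001]
ft_force: [-0.1, 0.6, -0.1]
grip_width: 42.7
grip_force: 0.0
```

```bash
cat > e.py <<'E'
from h import *
s=viewer.capture('scene');d=viewer.capture('side');w=viewer.capture('wrist');save(w,'wrist2')
o=sensors.observe();print(o['tcp_pos'],o['tool_rot'],o['ft_force'])
for n,z in(('lid_bar',86),('box_hinge',86),('isolator_tip',92)):
    for nm,p in(('s',s),('d',d),('w',w)):
        for k in viewer.tip_of(p,n)[:1]: print(n,nm,round(k['confidence'],2),np.round(k['uv']),np.round(atz(p,k['uv'],z),1))
# bar edges prediction
E
python3 e.py
```

```text
[462.31810374  35.58150286 239.92594375] [2.22791819e-04 7.57566974e-01 6.52757261e-01 4.33077663e-04] [-0.64473178  0.46783005 -0.20362875]
lid_bar s 0.85 [307. 195.] [452.7  20.6  86. ]
lid_bar d 0.81 [328. 208.] [444.4  12.8  86. ]
lid_bar w 0.62 [300. 217.] [439.5  18.4  86. ]
box_hinge s 0.59 [341. 250.] [626.9  -9.1  86. ]
box_hinge d 0.78 [389. 187.] [637.1 -13.4  86. ]
isolator_tip s 0.24 [428. 173.] [604.1 316.1  92. ]
isolator_tip d 0.63 [324. 150.] [636.  249.7  92. ]
```

View pics/wrist2.png

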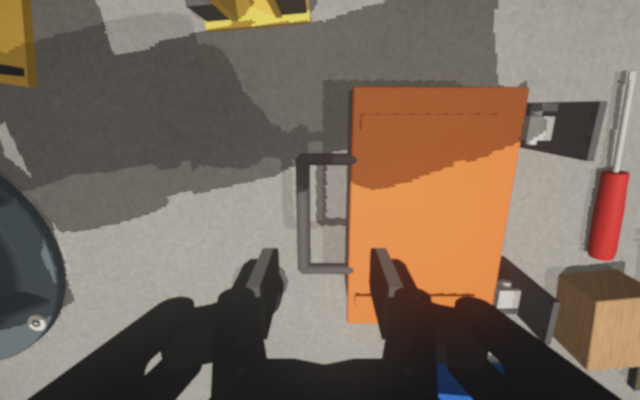

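```bash
python3 - <<'E'
import sys;sys.path.insert(0,'.')
from h import *
w=viewer.capture('wrist')
for uv in[(303,160),(305,268),(304,214)]:print('bar',np.round(atz(w,uv,86),1))
for uv in[(354,87),(347,322),(499,322),(528,88)]:print('lid',np.round(atz(w,uv,90),1))
E
```

```text
bar [449.   66.6  86. ]
bar [434.4 -30.4  86. ]
bar [442.1  20.5  86. ]
lid [497.  116.3  90. ]
lid [464.8 -89.7  90. ]
lid [ 606.1 -111.    90. ]
lid [627.9  95.8  90. ]
```

The wrist view shows the bar from (303,160) to (305,268) and the lid front edge at column ~350. That puts the bar at (442,19.5), the hinge at (627,-8.5) and the yaw at -0.15, which fits the 187 mm spacing.

{"fn": "servo_tool", "kwargs": {
  "motion": [
    {"travel": [-0.9, -0.9, 2.5], "twist": [0, 0, 0], "gripper": -0.25},
    {"travel": [-1, -0.9, 3], "twist": [0, 0, 0], "gripper": -0.25},
    {"travel": [0, 0, 3], "twist": [0, 0, 0], "gripper": -0.25},
    {"travel": [0, 0, 2.5], "twist": [0, 0, 0], "gripper": -0.25},
    {"travel": [0, 0, 0], "twist": [0, 0, 0], "gripper": -0.25}
  ]
}}

```text
clock: 6.15
tcp_pos: [439.0, 18.6, 126.9]
tool_rot: [-0.001, 0.758, 0.652, -0.002]
ft_force: [-1.1, -0.4, 0.8]
grip_width: 31.9
grip_force: 0.0
```

```bash
python3 - <<'E'
import sys;sys.path.insert(0,'.')
from h import *
w=viewer.capture('wrist');save(w,'wrist3')
o=sensors.observe();print(o['tcp_pos'],o['grip_width'])
E
```

```text
[440.03074422  18.69532573 128.77637917] 31.70415479120418
```

View pics/wrist3.png

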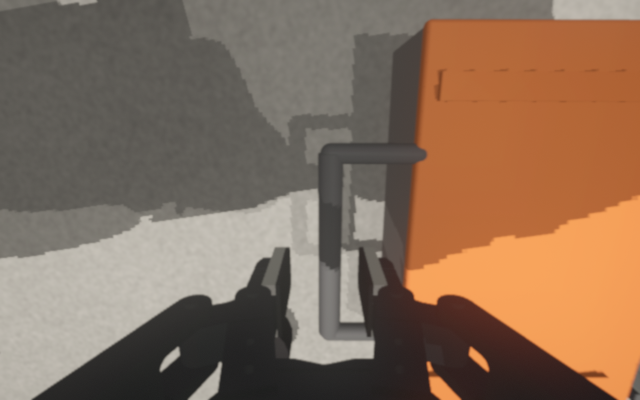

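The bar (column 331) lies centrally between the pads (284 and 370), and the inner finger is clear of the lid edge.

{"fn": "servo_tool", "kwargs": {
  "motion": [
    {"travel": [0, 0.2, 2], "twist": [0, 0, 0], "gripper": -0.25},
    {"travel": [0, 0, 1.7], "twist": [0, 0, 0], "gripper": -0.25},
    {"travel": [0, 0, 0], "twist": [0, 0, 0], "gripper": -1},
    {"travel": [0, 0, 0], "twist": [0, 0, 0], "gripper": -1},
    {"travel": [0, 0, 0], "twist": [0, 0, 0], "gripper": -1}
  ],
  "force": 30
}}

```text
clock: 6.7
tcp_pos: [442.7, 18.6, 93.6]
tool_rot: [-0.0, 0.758, 0.652, -0.0]
ft_force: [-4.9, 0.0, -1.0]
grip_width: 10.9
grip_force: 29.2
```

{"fn": "servo_tool", "kwargs": {
  "motion": [
    {"travel": [0, 0, 0], "twist": [0, 0, 0], "gripper": -1},
    {"travel": [0, 0, 0], "twist": [0, 0, 0], "gripper": -1}
  ]
}}

```text
clock: 6.9
tcp_pos: [442.7, 18.6, 93.7]
tool_rot: [-0.0, 0.758, 0.652, -0.0]
ft_force: [-5.6, 1.8, -1.4]
grip_width: 10.6
grip_force: 29.2
```

{"fn": "servo_tool", "kwargs": {
  "motion": [
    {"travel": [0, 0.23, -2.93], "twist": [0, 0, 0], "gripper": -1},
    {"travel": [0, 0.68, -2.85], "twist": [0, 0, 0], "gripper": -1},
    {"travel": [0, 1.13, -2.71], "twist": [0, 0, 0], "gripper": -1},
    {"travel": [0, 0, 0], "twist": [0, 0, 0], "gripper": -1}
  ]
}}

```text
clock: 7.3
tcp_pos: [464.0, 15.5, 181.8]
tool_rot: [0.001, 0.758, 0.652, 0.001]
ft_force: [-13.7, 1.6, 5.0]
grip_width: 11.0
grip_force: 30.1
```

{"fn": "servo_tool", "kwargs": {
  "motion": [
    {"travel": [0, 1.53, -2.5], "twist": [0, 0, 0], "gripper": -1},
    {"travel": [0, 1.91, -2.23], "twist": [0, 0, 0], "gripper": -1},
    {"travel": [0, 2.23, -1.91], "twist": [0, 0, 0], "gripper": -1},
    {"travel": [0, 0, 0], "twist": [0, 0, 0], "gripper": -1}
  ]
}}

```text
clock: 7.7
tcp_pos: [521.0, 6.7, 248.1]
tool_rot: [0.001, 0.758, 0.652, 0.002]
ft_force: [-18.8, -0.1, 22.9]
grip_width: 10.8
grip_force: 32.6
```

{"fn": "servo_tool", "kwargs": {
  "motion": [
    {"travel": [0, 2.5, -1.53], "twist": [0, 0, 0], "gripper": -1},
    {"travel": [0, 2.71, -1.12], "twist": [0, 0, 0], "gripper": -1},
    {"travel": [0, 0, 0], "twist": [0, 0, 0], "gripper": -1}
  ]
}}

```text
clock: 8.0
tcp_pos: [573.2, -1.2, 273.8]
tool_rot: [0.002, 0.758, 0.652, 0.002]
ft_force: [-6.9, 0.4, 21.0]
grip_width: 10.7
grip_force: 32.7
```

{"fn": "servo_tool", "kwargs": {
  "motion": [
    {"travel": [0, 2.85, -0.8], "twist": [0, 0, 0], "gripper": -1},
    {"travel": [0, 2.7, -0.3], "twist": [0, 0, 0], "gripper": -1},
    {"travel": [0, 0, 0], "twist": [0, 0, 0], "gripper": -1}
  ],
  "force": 60
}}

```text
clock: 8.3
tcp_pos: [628.0, -9.5, 282.9]
tool_rot: [0.001, 0.758, 0.652, 0.001]
ft_force: [1.1, -0.6, 6.1]
grip_width: 9.6
grip_force: 60.1
```

```bash
python3 - <<'E'
import sys;sys.path.insert(0,'.')
from h import *
w=viewer.capture('side');save(w,'side3')
s=viewer.capture('scene')
o=sensors.observe();print(o['tcp_pos'],o['ft_force'],o['joints'].round(2))
i=w['frame'][60:260,260:480]; i=cv2.resize(i,None,fx=1.8,fy=1.8); j=cv2.resize(s['frame'][100:300,240:440],None,fx=1.8,fy=1.8)
cv2.imwrite('pics/v3.png',cv2.cvtColor(np.hstack([i,j]),cv2.COLOR_RGB2BGR))
E
```

```text
[626.52452838  -9.31496505 282.99306489] [ 1.05304343 -0.56542196  4.79356445] [-0.01  0.49  0.43  1.5  -0.    1.71]
```

View pics/v3.png

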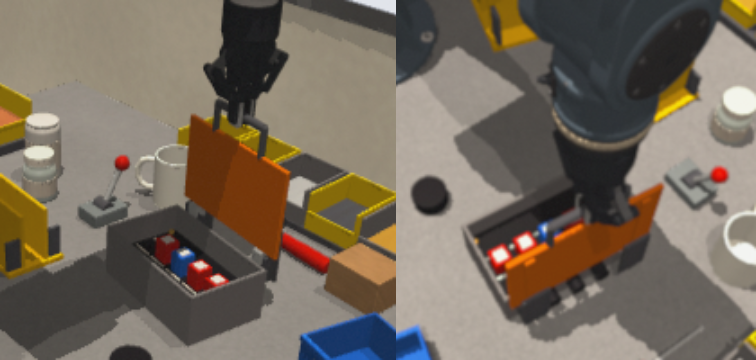

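The lid stands vertical at the hinge with its forks on the pins, the lever leans to the far side, and four relays are visible (red, blue, red, red). I'll lift now.

{"fn": "servo_tool", "kwargs": {
  "motion": [
    {"travel": [0, 0, -1], "twist": [0, 0, 0], "gripper": -1},
    {"travel": [0, 0, -1.5], "twist": [0, 0, 0], "gripper": -1},
    {"travel": [0, 0, -1.5], "twist": [0, 0, 0], "gripper": -1},
    {"travel": [0, 0, -1.5], "twist": [0, 0, 0], "gripper": -1},
    {"travel": [0, 0, 0], "twist": [0, 0, 0], "gripper": -1}
  ]
}}

```text
clock: 8.9
tcp_pos: [625.5, -9.0, 338.9]
tool_rot: [0.001, 0.758, 0.652, 0.001]
ft_force: [0.6, 0.4, -4.2]
grip_width: 9.7
grip_force: 59.4
```

{"fn": "servo_tool", "kwargs": {
  "motion": [
    {"travel": [1.5, -1.5, 0], "twist": [0, 0, 0], "gripper": -1},
    {"travel": [2.5, -2.3, 0], "twist": [0, 0, 0], "gripper": -1},
    {"travel": [3, -2.5, 0], "twist": [0, 0, 0], "gripper": -1},
    {"travel": [3, -2.5, 0], "twist": [0, 0, 0], "gripper": -1},
    {"travel": [3, -2.5, 0], "twist": [0, 0, 0], "gripper": -1}
  ]
}}

```text
clock: 9.4
tcp_pos: [531.7, 137.2, 335.9]
tool_rot: [-0.0, 0.758, 0.652, -0.0]
ft_force: [0.6, 1.4, -3.8]
grip_width: 9.9
grip_force: 59.4
```

{"fn": "servo_tool", "kwargs": {
  "motion": [
    {"travel": [3, -2.5, 0], "twist": [0, 0, 0], "gripper": -1},
    {"travel": [3, -2.5, 0], "twist": [0, 0, 0], "gripper": -1},
    {"travel": [3, -2.5, 0], "twist": [0, 0, 0], "gripper": -1},
    {"travel": [2.5, -2.5, 0], "twist": [0, 0, 0], "gripper": -1},
    {"travel": [2, -2, 0], "twist": [0, 0, -0.06], "gripper": -1}
  ]
}}

```text
clock: 9.9
tcp_pos: [432.9, 288.9, 336.0]
tool_rot: [-0.0, 0.738, 0.675, -0.0]
ft_force: [0.1, -0.1, -3.9]
grip_width: 9.5
grip_force: 59.4
```

{"fn": "servo_tool", "kwargs": {
  "motion": [
    {"travel": [0, 0, 0], "twist": [0, 0, 0], "gripper": -1},
    {"travel": [0, 0, 0], "twist": [0, 0, 0], "gripper": -1},
    {"travel": [0, 0, 0], "twist": [0, 0, 0], "gripper": -1},
    {"travel": [0, 0, 0], "twist": [0, 0, 0], "gripper": -1}
  ]
}}

```text
clock: 10.3
tcp_pos: [435.1, 287.0, 336.0]
tool_rot: [0.0, 0.739, 0.674, -0.0]
ft_force: [-0.7, 0.2, -2.9]
grip_width: 10.0
grip_force: 59.4
```

```bash
python3 - <<'E'
import sys;sys.path.insert(0,'.')
from h import *
w=viewer.capture('side');s=viewer.capture('scene');q=viewer.capture('wrist')
o=sensors.observe();print(o['tcp_pos'],o['tool_rot'],o['ft_force'])
save(s,'scene4')
for p in(w,s,q):print([(np.round(k['uv']),round(k['confidence'],2),np.round(atz(p,k['uv'],0))) for k in viewer.tip_of(p,'lid_rack')[:2]])
i=cv2.resize(w['frame'][20:270,170:370],(480,600)); j=cv2.resize(s['frame'][60:260,280:440],(320,400)); 
cv2.imwrite('pics/v4.png',cv2.cvtColor(np.hstack([i,np.vstack([j,cv2.resize(q['frame'],(320,200))])]),cv2.COLOR_RGB2BGR))
E
```

```text
[435.06524644 287.21722469 336.05008143] [ 1.04256034e-06  7.38582539e-01  6.74163059e-01 -5.21105864e-05] [ 0.05217652  0.24731925 -4.08787179]
[(array([360., 204.]), 0.16, array([616.,  68.,   0.]))]
[(array([374., 159.]), 0.81, array([436., 291.,   0.])), (array([323., 104.]), 0.8, array([159., 312.,   0.]))]
[(array([320., 160.]), 0.84, array([430., 288.,   0.])), (array([129., 159.]), 0.62, array([168., 314.,   0.]))]
```

View pics/v4.png

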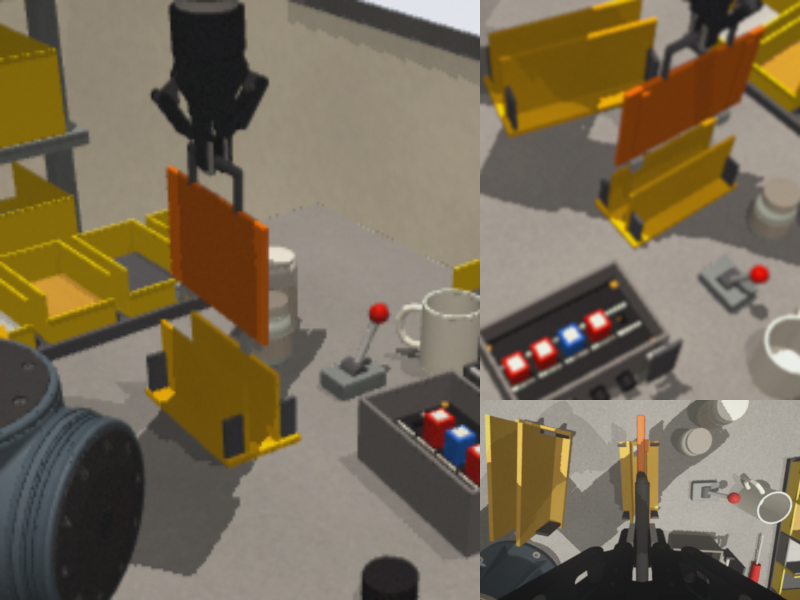

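Both views show the lid hanging vertically over and in line with the smaller rack (wrist view: lid at column 320, rack centred at 320). Rack B is clearly larger. Four relays show: red, red, blue, red. Lowering the lid into the slot.

{"fn": "servo_tool", "kwargs": {
  "motion": [
    {"travel": [0, 0, 1.5], "twist": [0, 0, 0], "gripper": -1},
    {"travel": [0, 0, 2], "twist": [0, 0, 0], "gripper": -1},
    {"travel": [0, 0, 2], "twist": [0, 0, 0], "gripper": -1},
    {"travel": [0, 0, 2], "twist": [0, 0, 0], "gripper": -1},
    {"travel": [0, 0, 0], "twist": [0, 0, 0], "gripper": -1}
  ]
}}

```text
clock: 11.1
tcp_pos: [433.8, 287.0, 259.0]
tool_rot: [-0.0, 0.738, 0.675, -0.002]
ft_force: [-0.7, 0.1, -4.3]
grip_width: 9.8
grip_force: 59.4
```

{"fn": "servo_tool", "kwargs": {
  "motion": [
    {"travel": [0, 0, 2], "twist": [0, 0, 0], "gripper": -1},
    {"travel": [0, 0, 1.5], "twist": [0, 0, 0], "gripper": -1},
    {"travel": [0, 0, 0.7], "twist": [0, 0, 0], "gripper": -1},
    {"travel": [0, 0, 0], "twist": [0, 0, 0], "gripper": -1},
    {"travel": [0, 0, 0], "twist": [0, 0, 0], "gripper": -1}
  ]
}}

```text
clock: 11.6
tcp_pos: [435.1, 287.9, 220.1]
tool_rot: [0.0, 0.738, 0.675, 0.001]
ft_force: [0.2, 0.6, -3.1]
grip_width: 10.1
grip_force: 59.3
```

{"fn": "servo_tool", "kwargs": {
  "motion": [
    {"travel": [0, 0, 0.4], "twist": [0, 0, 0], "gripper": -1},
    {"travel": [0, 0, 0.4], "twist": [0, 0, 0], "gripper": -1},
    {"travel": [0, 0, 0], "twist": [0, 0, 0], "gripper": -1}
  ]
}}

```text
clock: 11.9
tcp_pos: [437.0, 288.3, 214.9]
tool_rot: [0.001, 0.738, 0.674, 0.004]
ft_force: [-1.4, -8.5, 38.5]
grip_width: 9.9
grip_force: 63.8
```

{"fn": "servo_tool", "kwargs": {
  "motion": [
    {"travel": [0, 0, -0.3], "twist": [0, 0, 0], "gripper": -1},
    {"travel": [0, 0, 0], "twist": [0, 0, 0], "gripper": -0.5},
    {"travel": [0, 0, 0], "twist": [0, 0, 0], "gripper": -0.2},
    {"travel": [0, 0, 0], "twist": [0, 0, 0], "gripper": -0.2},
    {"travel": [0, 0, 0], "twist": [0, 0, 0], "gripper": -0.2}
  ]
}}

```text
clock: 12.4
tcp_pos: [434.7, 287.7, 213.9]
tool_rot: [-0.0, 0.738, 0.675, -0.0]
ft_force: [-0.4, -0.1, -0.7]
grip_width: 33.9
grip_force: 0.0
```

{"fn": "servo_tool", "kwargs": {
  "motion": [
    {"travel": [0, 0, -2], "twist": [0, 0, 0], "gripper": -0.2},
    {"travel": [0, 0, -3], "twist": [0, 0, 0], "gripper": -0.2},
    {"travel": [0, 0, -3], "twist": [0, 0, 0], "gripper": -0.2},
    {"travel": [0, 0, -1], "twist": [0, 0, 0], "gripper": -0.2},
    {"travel": [0, 0, 0], "twist": [0, 0, 0], "gripper": -0.2}
  ]
}}

```text
clock: 12.9
tcp_pos: [435.3, 288.1, 305.1]
tool_rot: [0.0, 0.738, 0.675, 0.001]
ft_force: [-0.3, 0.1, -0.8]
grip_width: 34.1
grip_force: 0.0
```

```bash
cat > f.py <<'E'
from h import *
w=viewer.capture('side');s=viewer.capture('scene')
save(s,'scene5')
names=['red_relay1_mid','blue_relay1_mid']
for n in names:
    for nm,p in(('s',s),('d',w)):
        for k in viewer.tip_of(p,n): print(n,nm,round(k['confidence'],2),np.round(k['uv']),np.round(atz(p,k['uv'],57)))
for n in('red_bin_mid','blue_bin_mid'):
    for nm,p in(('s',s),('d',w)):
        for k in viewer.tip_of(p,n)[:1]: print(n,nm,round(k['confidence'],2),np.round(k['uv']),np.round(atz(p,k['uv'],4)))
i=cv2.resize(w['frame'][70:270,210:410],(400,400)); j=cv2.resize(s['frame'][100:300,270:470],(400,400))
cv2.imwrite('pics/v5.png',cv2.cvtColor(np.hstack([i,j]),cv2.COLOR_RGB2BGR))
o=sensors.observe();print(o['tcp_pos'],o['joints'].round(2))
E
python3 f.py
```

```text
red_relay1_mid s 0.7 [293. 244.] [530. -84.  57.]
red_relay1_mid d 0.59 [380. 222.] [532. -83.  57.]
red_relay1_mid d 0.4 [329. 150.] [695. 289.  57.]
blue_relay1_mid s 0.54 [262. 208.] [395. -88.  57.]
blue_relay1_mid s 0.42 [197. 260.] [ 417. -296.   57.]
red_bin_mid s 0.93 [194. 260.] [ 386. -304.    4.]
red_bin_mid d 0.8 [404. 314.] [ 386. -298.    4.]
blue_bin_mid s 0.77 [240. 318.] [ 587. -290.    4.]
blue_bin_mid d 0.63 [461. 274.] [ 587. -300.    4.]
[434.64001837 287.64220296 303.81786302] [ 0.58  0.26  0.14  1.46 -0.    2.25]
```

View pics/v5.png

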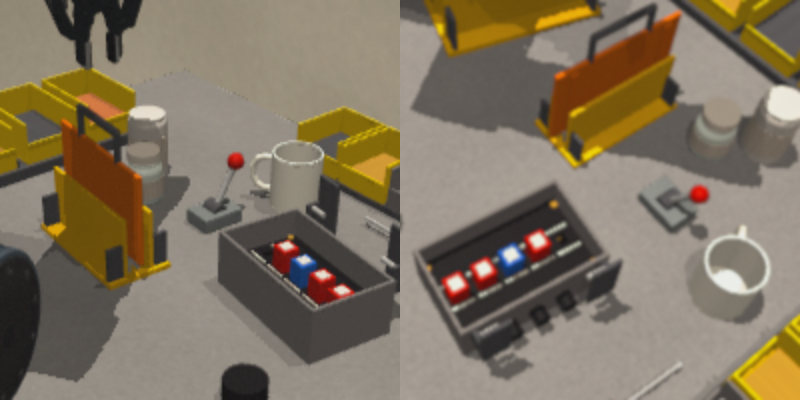

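The lid stands in the slot with its handle on top, and the lever is off. The box holds red, red, blue, red from -y, and the +y socket is empty. I'll go over the box for a closer look.

{"fn": "servo_tool", "kwargs": {
  "motion": [
    {"travel": [-4.6, 2.3, 0], "twist": [0, 0, 0], "gripper": 0},
    {"travel": [-4.6, 2.3, 0], "twist": [0, 0, 0], "gripper": 0},
    {"travel": [-4.6, 2.3, 0], "twist": [0, 0, 0], "gripper": 0},
    {"travel": [-4.6, 2.3, 1], "twist": [0, 0, 0], "gripper": 0},
    {"travel": [-4.6, 2.3, 1.5], "twist": [0, 0, 0], "gripper": 0}
  ]
}}

```text
clock: 13.9
tcp_pos: [525.7, 55.7, 280.9]
tool_rot: [0.001, 0.738, 0.675, 0.001]
ft_force: [0.5, 1.1, -0.4]
grip_width: 42.7
grip_force: 0.0
```

{"fn": "servo_tool", "kwargs": {
  "motion": [
    {"travel": [-4.6, 2.3, 1.5], "twist": [0, 0, 0.06], "gripper": 0},
    {"travel": [0, 0, 0], "twist": [0, 0, 0], "gripper": 0},
    {"travel": [0, 0, 0], "twist": [0, 0, 0], "gripper": 0}
  ]
}}

```text
clock: 14.2
tcp_pos: [542.4, 12.1, 266.1]
tool_rot: [-0.0, 0.759, 0.651, -0.0]
ft_force: [-0.3, 0.5, 0.1]
grip_width: 43.2
grip_force: 0.0
```

```bash
cat > g.py <<'E'
from h import *
s=viewer.capture('scene');q=viewer.capture('wrist');save(q,'wrist6')
o=sensors.observe();print(o['tcp_pos'],o['tool_rot'])
for u in [(297.5,242),(311.5,234),(325.5,227),(338.5,220)]: print('cap',np.round(atz(s,u,74),1))
for n in('red_relay1_mid','blue_relay1_mid'):
    for k in viewer.tip_of(q,n): print(n,round(k['confidence'],2),np.round(k['uv']),np.round(atz(q,k['uv'],57),1))
def blobs(p,lo,hi,z):
    h=cv2.cvtColor(p['frame'],cv2.COLOR_RGB2HSV)
    m=cv2.inRange(h,lo,hi)
    for c in cv2.findContours(m,cv2.RETR_EXTERNAL,cv2.CHAIN_APPROX_NONE)[0]:
        if cv2.contourArea(c)>60:
            (x,y),wh,a=cv2.minAreaRect(c);print(np.round([x,y]),np.round(wh),round(a),np.round(atz(p,(x,y),z),1))
for nm,p in(('q',q),('s',s)):
    print(nm,'white');blobs(p,(0,0,225),(180,60,255),74)
E
python3 g.py
```

```text
[542.34172466  13.68600467 266.87291046] [-2.11449454e-06  7.57797637e-01  6.52489622e-01  1.84631162e-04]
cap [539.7 -77.1  74. ]
cap [544.2 -36.4  74. ]
cap [551.    3.5  74. ]
cap [556.3  42.3  74. ]
red_relay1_mid 0.77 [329. 262.] [534.6 -77.7  57. ]
q white
[613. 351.] [53. 39.] 5 [ 836.1 -226.2   74. ]
[332. 268.] [14. 15.] 90 [536.8 -76.3  74. ]
[332. 232.] [15. 15.] 90 [542.5 -37.2  74. ]
[332. 194.] [16. 17.] 90 [548.2   2.3  74. ]
[624. 112.] [41. 30.] 90 [820.4  38.9  74. ]
[626.  82.] [15. 28.] 84 [819.5  64.   74. ]
[531. 110.] [ 3. 93.] 5 [737.3  52.8  74. ]
s white
[329. 398.] [12. 15.] 59 [ 851.9 -232.7   74. ]
[435. 240.] [21.  8.] 27 [750.  194.4  74. ]
[431. 156.] [13. 18.] 90 [563.  381.2  74. ]
[462. 151.] [21. 16.] 34 [608.2 462.7  74. ]
```

View pics/wrist6.png

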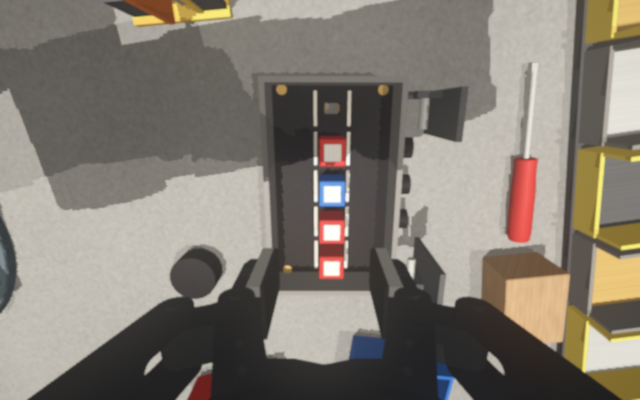

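The wrist view shows red at (332,152), blue at (332,194), red at (332,232) and (332,268), and the top socket (332,108) empty. All are aligned with the tool and on the 40 mm pitch. I'll start with the lowest red at (538,-76.5).

{"fn": "servo_tool", "kwargs": {
  "motion": [
    {"travel": [-4.5, 0.5, 2], "twist": [0, 0, 0], "gripper": 0.1},
    {"travel": [-4.5, 0.4, 4], "twist": [0, 0, 0], "gripper": 0.1},
    {"travel": [0, 0, 4], "twist": [0, 0, 0], "gripper": 0.1},
    {"travel": [0, 0, 4], "twist": [0, 0, 0], "gripper": 0.1},
    {"travel": [0, 0, 2.5], "twist": [0, 0, 0], "gripper": 0.1}
  ]
}}

```text
clock: 14.9
tcp_pos: [537.3, -68.7, 106.2]
tool_rot: [-0.001, 0.758, 0.653, -0.001]
ft_force: [-0.3, 0.3, 1.9]
grip_width: 47.1
grip_force: 0.0
```

{"fn": "servo_tool", "kwargs": {
  "motion": [
    {"travel": [0, 0, 1.5], "twist": [0, 0, 0], "gripper": 0.1},
    {"travel": [0, 0, 1.5], "twist": [0, 0, 0], "gripper": 0.1},
    {"travel": [0, 0, 0], "twist": [0, 0, 0], "gripper": 0.1}
  ]
}}

```text
clock: 15.2
tcp_pos: [537.4, -68.5, 77.1]
tool_rot: [-0.001, 0.758, 0.653, -0.001]
ft_force: [-0.3, 0.2, 0.0]
grip_width: 47.0
grip_force: 0.0
```

{"fn": "servo_tool", "kwargs": {
  "motion": [
    {"travel": [-0.8, 0, 0.4], "twist": [0, 0, 0], "gripper": 0.1},
    {"travel": [0, 0, 0], "twist": [0, 0, 0], "gripper": 0.1},
    {"travel": [0, 0, 0], "twist": [0, 0, 0], "gripper": -1},
    {"travel": [0, 0, 0], "twist": [0, 0, 0], "gripper": -1},
    {"travel": [0, 0, 0], "twist": [0, 0, 0], "gripper": -1}
  ],
  "force": 50
}}

```text
clock: 15.7
tcp_pos: [537.5, -77.6, 75.2]
tool_rot: [0.0, 0.758, 0.652, 0.0]
ft_force: [-2.6, -0.5, 6.2]
grip_width: 24.8
grip_force: 48.9
```

{"fn": "servo_tool", "kwargs": {
  "motion": [
    {"travel": [0, 0, 0], "twist": [0, 0, 0], "gripper": -1},
    {"travel": [0, 0, -0.5], "twist": [0, 0, 0], "gripper": -1},
    {"travel": [0, 0, -0.8], "twist": [0, 0, 0], "gripper": -1},
    {"travel": [0, 0, -1], "twist": [0, 0, 0], "gripper": -1},
    {"travel": [0, 0, -1.5], "twist": [0, 0, 0], "gripper": -1}
  ]
}}

```text
clock: 16.2
tcp_pos: [537.2, -77.5, 113.3]
tool_rot: [-0.0, 0.758, 0.652, 0.0]
ft_force: [-0.1, 0.4, -0.5]
grip_width: 25.1
grip_force: 50.0
```

{"fn": "servo_tool", "kwargs": {
  "motion": [
    {"travel": [0, 0, -4], "twist": [0, 0, 0], "gripper": -1},
    {"travel": [-1, -0.5, -4], "twist": [0, 0, 0], "gripper": -1},
    {"travel": [-3.8, -1.8, 0], "twist": [0, 0, 0], "gripper": -1},
    {"travel": [-3.8, -1.8, 0], "twist": [0, 0, 0], "gripper": -1},
    {"travel": [-3.8, -1.8, 0], "twist": [0, 0, 0], "gripper": -1}
  ]
}}

```text
clock: 16.7
tcp_pos: [459.8, -192.4, 193.8]
tool_rot: [0.001, 0.758, 0.652, 0.0]
ft_force: [0.3, -0.9, -0.4]
grip_width: 24.9
grip_force: 50.1
```

{"fn": "servo_tool", "kwargs": {
  "motion": [
    {"travel": [-3.8, -1.8, 0], "twist": [0, 0, 0], "gripper": -1},
    {"travel": [-3.8, -1.8, 0], "twist": [0, 0, 0], "gripper": -1},
    {"travel": [0, 0, 0], "twist": [0, 0, 0], "gripper": -1},
    {"travel": [0, 0, 0], "twist": [0, 0, 0], "gripper": -1}
  ]
}}

```text
clock: 17.1
tcp_pos: [413.2, -261.8, 193.4]
tool_rot: [0.001, 0.759, 0.651, 0.0]
ft_force: [0.3, 0.7, -1.2]
grip_width: 25.2
grip_force: 50.1
```

```bash
cat > k.py <<'E'
from h import *
import sys
s=viewer.capture('scene');d=viewer.capture('side');q=viewer.capture('wrist')
o=sensors.observe();T=o['tcp_pos'];print(T,o['grip_width'])
from scipy.spatial.transform import Rotation as Ro
w,x,y,z=o['tool_rot'];R=Ro.from_quat([x,y,z,w]).as_matrix()
for n in('red_bin_mid','blue_bin_mid'):
    for nm,p in(('s',s),('d',d),('w',q)):
        for k in viewer.tip_of(p,n)[:1]:
            X=atz(p,k['uv'],4); print(n,nm,round(k['confidence'],2),np.round(X),'tool cm',np.round(R.T@(X-T)/10,1))
h=cv2.cvtColor(s['frame'],cv2.COLOR_RGB2HSV)
for nm,m in(('red',cv2.inRange(h,(0,150,60),(4,255,255))|cv2.inRange(h,(172,150,60),(180,255,255))),('blue',cv2.inRange(h,(105,150,60),(118,255,255)))):
    m[:, :150]=0
    c=max(cv2.findContours(m,cv2.RETR_EXTERNAL,cv2.CHAIN_APPROX_NONE)[0],key=cv2.contourArea)
    P=np.array([atz(s,u,60)[:2] for u in c[:,0]],np.float32)
    print(nm,[np.round(v) for v in cv2.minAreaRect(P)])
save(s,'s_'+str(round(o['clock'])));save(q,'q_'+str(round(o['clock'])))
E
python3 k.py
```

```text
[ 413.96518613 -260.46184766  192.80501338] 24.974226808565536
red_bin_mid s 0.92 [ 392. -305.    4.] tool cm [-4.7 -1.5 18.9]
red_bin_mid d 0.58 [ 392. -299.    4.] tool cm [-4.2 -1.6 18.9]
red_bin_mid w 0.86 [ 385. -304.    4.] tool cm [-4.7 -2.2 18.9]
blue_bin_mid s 0.91 [ 586. -290.    4.] tool cm [-0.4 17.5 18.9]
blue_bin_mid d 0.95 [ 594. -288.    4.] tool cm [-0.1 18.3 18.9]
blue_bin_mid w 0.64 [ 590. -289.    4.] tool cm [-0.2 17.8 18.9]
red [array([ 396., -302.]), array([147., 108.]), np.float64(8.0)]
blue [array([ 596., -289.]), array([110., 132.]), np.float64(75.0)]
```

{"fn": "servo_tool", "kwargs": {
  "motion": [
    {"travel": [-3.7, -0.9, 0], "twist": [0, 0, 0], "gripper": -1},
    {"travel": [-3.7, -0.9, 2], "twist": [0, 0, 0], "gripper": -1},
    {"travel": [0, 0, 3.5], "twist": [0, 0, 0], "gripper": -1},
    {"travel": [0, 0, 3.5], "twist": [0, 0, 0], "gripper": -1},
    {"travel": [0, 0, 3], "twist": [0, 0, 0], "gripper": -1}
  ]
}}

```text
clock: 18.05
tcp_pos: [384.1, -331.4, 70.8]
tool_rot: [-0.0, 0.758, 0.652, -0.0]
ft_force: [-0.2, 0.2, -0.3]
grip_width: 25.3
grip_force: 50.1
```

{"fn": "servo_tool", "kwargs": {
  "motion": [
    {"travel": [0, 0, 0.4], "twist": [0, 0, 0], "gripper": -1},
    {"travel": [0, 0, 0], "twist": [0, 0, 0], "gripper": -0.1},
    {"travel": [0, 0, 0], "twist": [0, 0, 0], "gripper": 0},
    {"travel": [0, 0, 0], "twist": [0, 0, 0], "gripper": 0}
  ]
}}

```text
clock: 18.45
tcp_pos: [385.4, -332.2, 70.0]
tool_rot: [0.001, 0.758, 0.652, 0.0]
ft_force: [0.6, 0.2, -0.4]
grip_width: 42.8
grip_force: 0.0
```

{"fn": "servo_tool", "kwargs": {
  "motion": [
    {"travel": [0, 0, -4], "twist": [0, 0, 0], "gripper": 0},
    {"travel": [0, 0, -4], "twist": [0, 0, 0], "gripper": 0},
    {"travel": [0, 0, -4], "twist": [0, 0, 0], "gripper": 0},
    {"travel": [3.5, 1.6, -1], "twist": [0, 0, 0], "gripper": 0},
    {"travel": [3.5, 1.6, 0], "twist": [0, 0, 0], "gripper": 0}
  ]
}}

```text
clock: 18.95
tcp_pos: [428.1, -267.6, 202.0]
tool_rot: [0.003, 0.759, 0.651, 0.001]
ft_force: [0.1, -0.8, -0.3]
grip_width: 43.0
grip_force: 0.0
```

{"fn": "servo_tool", "kwargs": {
  "motion": [
    {"travel": [3.8, 1.8, 0], "twist": [0, 0, 0], "gripper": 0},
    {"travel": [3.8, 1.8, 0], "twist": [0, 0, 0], "gripper": 0},
    {"travel": [3.8, 1.8, 0], "twist": [0, 0, 0], "gripper": 0.1},
    {"travel": [3.8, 1.8, 0], "twist": [0, 0, 0], "gripper": 0.1},
    {"travel": [3.8, 1.8, 0], "twist": [0, 0, 0], "gripper": 0.1}
  ]
}}

```text
clock: 19.45
tcp_pos: [545.1, -91.1, 199.8]
tool_rot: [0.001, 0.758, 0.652, 0.001]
ft_force: [1.0, -0.7, 0.4]
grip_width: 47.1
grip_force: 0.0
```

```bash
cat > m.py <<'E'
from h import *
import sys
from scipy.spatial.transform import Rotation as Ro
t=np.array([float(v) for v in sys.argv[1:4]])
o=sensors.observe();w,x,y,z=o['tool_rot'];R=Ro.from_quat([x,y,z,w]).as_matrix()
print(o['tcp_pos'].round(1),'tool cm',np.round(R.T@(t-o['tcp_pos'])/10,2))
E
python3 m.py 543.5 -37 74
python3 -c "
from h import *
s=viewer.capture('scene');cv2.imwrite('pics/v7.png',cv2.cvtColor(cv2.resize(s['frame'][180:380,130:380],(750,600)),cv2.COLOR_RGB2BGR))"
```

```text
[545.1 -91.1 199.8] tool cm [ 5.33 -0.99 12.58]
```

View pics/v7.png

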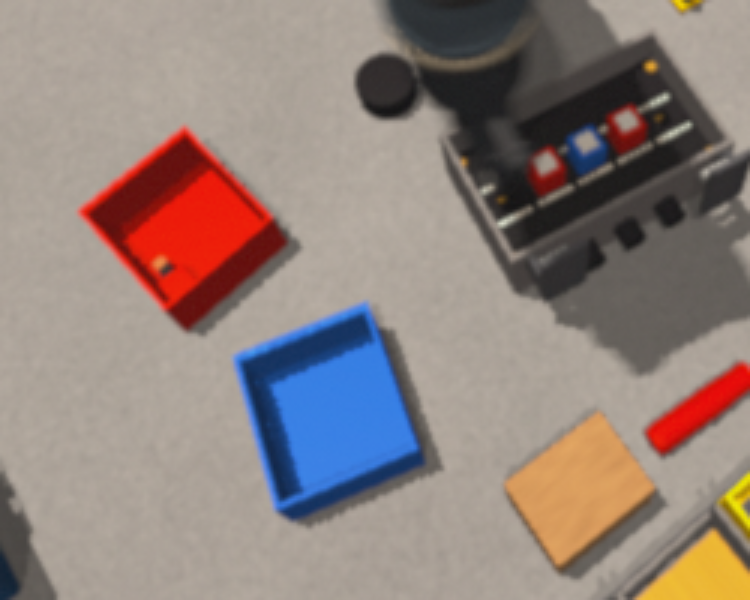

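The first red relay lies in the red bin (its foot shows at (163,265) in the crop) and the three remaining are in place. Next is the red relay at (543.5,-37).

{"fn": "servo_tool", "kwargs": {
  "motion": [
    {"travel": [2.6, -0.5, 1], "twist": [0, 0, 0], "gripper": 0.1},
    {"travel": [2.6, -0.5, 2.5], "twist": [0, 0, 0], "gripper": 0.1},
    {"travel": [0, 0, 3], "twist": [0, 0, 0], "gripper": 0.1},
    {"travel": [0, 0, 2.5], "twist": [0, 0, 0], "gripper": 0.1},
    {"travel": [0, 0, 0], "twist": [0, 0, 0], "gripper": 0.1}
  ]
}}

```text
clock: 20.0
tcp_pos: [540.4, -39.5, 106.7]
tool_rot: [-0.001, 0.758, 0.652, -0.001]
ft_force: [-0.6, 0.9, 0.2]
grip_width: 47.3
grip_force: 0.0
```

```bash
python3 m.py 543.5 -37 74
```

```text
[540.4 -39.5 106.7] tool cm [0.29 0.28 3.27]
```

{"fn": "servo_tool", "kwargs": {
  "motion": [
    {"travel": [0.3, 0.2, 1.6], "twist": [0, 0, 0], "gripper": 0.1},
    {"travel": [0, 0, 1.6], "twist": [0, 0, 0], "gripper": 0.1},
    {"travel": [0, 0, 0], "twist": [0, 0, 0], "gripper": -1},
    {"travel": [0, 0, 0], "twist": [0, 0, 0], "gripper": -1},
    {"travel": [0, 0, 0], "twist": [0, 0, 0], "gripper": -1}
  ]
}}

```text
clock: 20.5
tcp_pos: [544.3, -37.3, 77.7]
tool_rot: [0.0, 0.758, 0.652, 0.0]
ft_force: [-6.6, 0.6, 6.0]
grip_width: 25.1
grip_force: 50.8
```

{"fn": "servo_tool", "kwargs": {
  "motion": [
    {"travel": [0, 0, 0], "twist": [0, 0, 0], "gripper": -1},
    {"travel": [0, 0, -0.5], "twist": [0, 0, 0], "gripper": -1},
    {"travel": [0, 0, -0.8], "twist": [0, 0, 0], "gripper": -1},
    {"travel": [0, 0, -1], "twist": [0, 0, 0], "gripper": -1},
    {"travel": [0, 0, -1.5], "twist": [0, 0, 0], "gripper": -1}
  ]
}}

```text
clock: 21.0
tcp_pos: [544.7, -37.2, 115.7]
tool_rot: [0.0, 0.758, 0.652, 0.0]
ft_force: [-0.5, -0.3, 0.1]
grip_width: 25.0
grip_force: 49.9
```

{"fn": "servo_tool", "kwargs": {
  "motion": [
    {"travel": [0, 0, -4], "twist": [0, 0, 0], "gripper": -1},
    {"travel": [-1, -0.5, -4], "twist": [0, 0, 0], "gripper": -1},
    {"travel": [-3.8, -1.8, 0], "twist": [0, 0, 0], "gripper": -1},
    {"travel": [-3.8, -1.8, 0], "twist": [0, 0, 0], "gripper": -1},
    {"travel": [-3.8, -1.8, 0], "twist": [0, 0, 0], "gripper": -1}
  ]
}}

```text
clock: 21.5
tcp_pos: [467.3, -152.1, 196.1]
tool_rot: [0.001, 0.758, 0.652, 0.001]
ft_force: [-0.1, 0.2, 0.1]
grip_width: 25.1
grip_force: 49.9
```

{"fn": "servo_tool", "kwargs": {
  "motion": [
    {"travel": [-3.8, -1.8, 0], "twist": [0, 0, 0], "gripper": -1},
    {"travel": [-3.8, -1.8, 0], "twist": [0, 0, 0], "gripper": -1},
    {"travel": [-3.8, -1.8, 0], "twist": [0, 0, 0], "gripper": -1},
    {"travel": [0, 0, 0], "twist": [0, 0, 0], "gripper": -1}
  ]
}}

```text
clock: 21.9
tcp_pos: [395.2, -259.1, 196.0]
tool_rot: [0.001, 0.76, 0.65, -0.0]
ft_force: [0.6, 0.8, 0.1]
grip_width: 25.2
grip_force: 49.9
```

```bash
python3 k.py
```

```text
[ 397.4828593  -255.85968807  195.43924303] 25.04467582381679
red_bin_mid s 0.77 [ 391. -309.    4.] tool cm [-5.3  0.1 19.1]
red_bin_mid d 0.59 [ 385. -306.    4.] tool cm [-5.1 -0.5 19.1]
red_bin_mid w 0.96 [ 384. -301.    4.] tool cm [-4.6 -0.7 19.1]
blue_bin_mid s 0.64 [ 592. -296.    4.] tool cm [-1.  19.8 19.2]
blue_bin_mid d 0.82 [ 594. -289.    4.] tool cm [-0.3 19.9 19.2]
blue_bin_mid w 0.6 [ 587. -289.    4.] tool cm [-0.4 19.2 19.2]
red [array([ 396., -301.]), array([147., 108.]), np.float64(8.0)]
blue [array([ 596., -288.]), array([110., 133.]), np.float64(75.0)]
```

{"fn": "servo_tool", "kwargs": {
  "motion": [
    {"travel": [-2.1, -0.3, 0], "twist": [0, 0, 0], "gripper": -1},
    {"travel": [0, 0, 3.5], "twist": [0, 0, 0], "gripper": -1},
    {"travel": [0, 0, 3.5], "twist": [0, 0, 0], "gripper": -1},
    {"travel": [0, 0, 3.2], "twist": [0, 0, 0], "gripper": -1},
    {"travel": [0, 0, 2], "twist": [0, 0, 0], "gripper": -1}
  ]
}}

```text
clock: 22.85
tcp_pos: [390.3, -275.0, 70.3]
tool_rot: [-0.001, 0.758, 0.652, -0.0]
ft_force: [-0.3, -0.4, -1.0]
grip_width: 24.6
grip_force: 49.9
```

{"fn": "servo_tool", "kwargs": {
  "motion": [
    {"travel": [0, 0, 0], "twist": [0, 0, 0], "gripper": -1},
    {"travel": [0, 0, 0], "twist": [0, 0, 0], "gripper": -0.1},
    {"travel": [0, 0, 0], "twist": [0, 0, 0], "gripper": 0},
    {"travel": [0, 0, 0], "twist": [0, 0, 0], "gripper": 0}
  ]
}}

```text
clock: 23.25
tcp_pos: [391.7, -276.4, 73.6]
tool_rot: [0.001, 0.758, 0.652, 0.0]
ft_force: [0.1, 0.0, -0.4]
grip_width: 42.8
grip_force: 0.0
```

{"fn": "servo_tool", "kwargs": {
  "motion": [
    {"travel": [0, 0, -4], "twist": [0, 0, 0], "gripper": 0},
    {"travel": [0, 0, -4], "twist": [0, 0, 0], "gripper": 0},
    {"travel": [0, 0, -4], "twist": [0, 0, 0], "gripper": 0},
    {"travel": [3.8, 1.6, -1], "twist": [0, 0, 0], "gripper": 0},
    {"travel": [3.8, 1.6, 0], "twist": [0, 0, 0], "gripper": 0}
  ]
}}

```text
clock: 23.75
tcp_pos: [435.3, -205.8, 205.6]
tool_rot: [0.002, 0.759, 0.651, 0.001]
ft_force: [1.0, -0.8, -1.0]
grip_width: 43.0
grip_force: 0.0
```

{"fn": "servo_tool", "kwargs": {
  "motion": [
    {"travel": [3.8, 1.6, 0], "twist": [0, 0, 0], "gripper": 0},
    {"travel": [3.8, 1.6, 0], "twist": [0, 0, 0], "gripper": 0},
    {"travel": [3.8, 1.6, 0], "twist": [0, 0, 0], "gripper": 0.1},
    {"travel": [3.8, 1.6, 0], "twist": [0, 0, 0], "gripper": 0.1},
    {"travel": [3.8, 1.6, 0], "twist": [0, 0, 0], "gripper": 0.1}
  ]
}}

```text
clock: 24.25
tcp_pos: [542.3, -28.0, 203.4]
tool_rot: [0.001, 0.758, 0.652, 0.001]
ft_force: [1.2, -1.3, 1.7]
grip_width: 47.2
grip_force: 0.0
```

{"fn": "servo_tool", "kwargs": {
  "motion": [
    {"travel": [2.5, 0, 0], "twist": [0, 0, 0], "gripper": 0.1},
    {"travel": [0, 0, 0], "twist": [0, 0, 0], "gripper": 0.1},
    {"travel": [0, 0, 0], "twist": [0, 0, 0], "gripper": 0.1}
  ]
}}

```text
clock: 24.55
tcp_pos: [545.2, -4.6, 203.0]
tool_rot: [0.0, 0.758, 0.653, 0.0]
ft_force: [-0.9, -0.7, -0.1]
grip_width: 46.6
grip_force: 0.0
```

```bash
python3 m.py 549.5 3 76
```

```text
[545.2  -4.6 203. ] tool cm [ 0.82  0.3  12.7 ]
```

Now the blue relay.

{"fn": "servo_tool", "kwargs": {
  "motion": [
    {"travel": [0.8, 0.2, 2], "twist": [0, 0, 0], "gripper": 0.1},
    {"travel": [0, 0, 4], "twist": [0, 0, 0], "gripper": 0.1},
    {"travel": [0, 0, 3.2], "twist": [0, 0, 0], "gripper": 0.1},
    {"travel": [0, 0, 0], "twist": [0, 0, 0], "gripper": 0.1}
  ]
}}

```text
clock: 24.95
tcp_pos: [545.7, 1.6, 107.4]
tool_rot: [-0.002, 0.759, 0.652, -0.002]
ft_force: [-0.4, 0.2, 1.3]
grip_width: 46.5
grip_force: 0.0
```

```bash
python3 m.py 549.5 3 75
```

```text
[545.7   1.6 107.4] tool cm [0.2  0.37 3.23]
```

{"fn": "servo_tool", "kwargs": {
  "motion": [
    {"travel": [0.1, 0.2, 1.7], "twist": [0, 0, 0], "gripper": 0.1},
    {"travel": [0, 0, 1.7], "twist": [0, 0, 0], "gripper": 0.1},
    {"travel": [0, 0, 0], "twist": [0, 0, 0], "gripper": -1},
    {"travel": [0, 0, 0], "twist": [0, 0, 0], "gripper": -1},
    {"travel": [0, 0, 0], "twist": [0, 0, 0], "gripper": -1}
  ]
}}

```text
clock: 25.45
tcp_pos: [550.6, 3.0, 77.8]
tool_rot: [0.0, 0.758, 0.652, 0.0]
ft_force: [-4.2, 0.2, -0.7]
grip_width: 25.1
grip_force: 51.7
```

{"fn": "servo_tool", "kwargs": {
  "motion": [
    {"travel": [0, 0, 0], "twist": [0, 0, 0], "gripper": -1},
    {"travel": [0, 0, -0.5], "twist": [0, 0, 0], "gripper": -1},
    {"travel": [0, 0, -0.8], "twist": [0, 0, 0], "gripper": -1},
    {"travel": [0, 0, -1], "twist": [0, 0, 0], "gripper": -1},
    {"travel": [0, 0, -1.5], "twist": [0, 0, 0], "gripper": -1}
  ]
}}

```text
clock: 25.95
tcp_pos: [550.7, 3.4, 115.5]
tool_rot: [0.0, 0.758, 0.652, 0.0]
ft_force: [0.5, 0.1, -0.6]
grip_width: 24.7
grip_force: 51.7
```

{"fn": "servo_tool", "kwargs": {
  "motion": [
    {"travel": [0, 0, -4], "twist": [0, 0, 0], "gripper": -1},
    {"travel": [-1, 0, -4], "twist": [0, 0, 0], "gripper": -1},
    {"travel": [-4, 1, 0], "twist": [0, 0, 0], "gripper": -1},
    {"travel": [-4, 1, 0], "twist": [0, 0, 0], "gripper": -1},
    {"travel": [-4, 1, 0], "twist": [0, 0, 0], "gripper": -1}
  ]
}}

```text
clock: 26.45
tcp_pos: [561.3, -131.1, 196.2]
tool_rot: [0.001, 0.758, 0.652, 0.001]
ft_force: [1.5, -0.1, -0.2]
grip_width: 25.1
grip_force: 51.7
```

{"fn": "servo_tool", "kwargs": {
  "motion": [
    {"travel": [-4, 1, 0], "twist": [0, 0, 0], "gripper": -1},
    {"travel": [-4, 1, 0], "twist": [0, 0, 0], "gripper": -1},
    {"travel": [-4, 1, 0], "twist": [0, 0, 0], "gripper": -1},
    {"travel": [0, 0, 0], "twist": [0, 0, 0], "gripper": -1},
    {"travel": [0, 0, 0], "twist": [0, 0, 0], "gripper": -1}
  ]
}}

```text
clock: 26.95
tcp_pos: [572.6, -253.7, 195.2]
tool_rot: [0.0, 0.759, 0.652, 0.0]
ft_force: [0.4, 0.2, -1.0]
grip_width: 24.7
grip_force: 51.7
```

```bash
python3 k.py
```

```text
[ 572.62248228 -251.83222323  195.06363151] 24.806476579278556
red_bin_mid s 0.57 [ 386. -295.    4.] tool cm [ -7.  -17.8  19.1]
red_bin_mid d 0.66 [ 390. -300.    4.] tool cm [ -7.5 -17.4  19.1]
red_bin_mid w 0.67 [ 385. -301.    4.] tool cm [ -7.7 -17.8  19.1]
blue_bin_mid s 0.98 [ 594. -291.    4.] tool cm [-3.5  2.7 19.1]
blue_bin_mid d 0.71 [ 589. -297.    4.] tool cm [-4.2  2.3 19.1]
blue_bin_mid w 0.84 [ 590. -288.    4.] tool cm [-3.4  2.2 19.1]
red [array([ 423., -334.]), array([108.,  43.]), np.float64(15.0)]
blue [array([ 596., -288.]), array([110., 133.]), np.float64(75.0)]
```

{"fn": "servo_tool", "kwargs": {
  "motion": [
    {"travel": [-3.6, 2.4, 0], "twist": [0, 0, 0], "gripper": -1},
    {"travel": [0, 0, 3.5], "twist": [0, 0, 0], "gripper": -1},
    {"travel": [0, 0, 3.5], "twist": [0, 0, 0], "gripper": -1},
    {"travel": [0, 0, 3.2], "twist": [0, 0, 0], "gripper": -1},
    {"travel": [0, 0, 1.8], "twist": [0, 0, 0], "gripper": -1}
  ]
}}

```text
clock: 27.9
tcp_pos: [589.6, -291.3, 71.5]
tool_rot: [-0.001, 0.758, 0.652, -0.001]
ft_force: [0.3, -0.1, 0.3]
grip_width: 25.2
grip_force: 51.7
```

{"fn": "servo_tool", "kwargs": {
  "motion": [
    {"travel": [0, 0, 0], "twist": [0, 0, 0], "gripper": -1},
    {"travel": [0, 0, 0], "twist": [0, 0, 0], "gripper": -0.1},
    {"travel": [0, 0, 0], "twist": [0, 0, 0], "gripper": 0},
    {"travel": [0, 0, 0], "twist": [0, 0, 0], "gripper": 0}
  ]
}}

```text
clock: 28.3
tcp_pos: [591.5, -292.3, 75.9]
tool_rot: [0.001, 0.758, 0.652, 0.0]
ft_force: [0.2, -0.7, -0.1]
grip_width: 42.7
grip_force: 0.0
```

{"fn": "servo_tool", "kwargs": {
  "motion": [
    {"travel": [0, 0, -4], "twist": [0, 0, 0], "gripper": 0},
    {"travel": [0, 0, -4], "twist": [0, 0, 0], "gripper": 0},
    {"travel": [0, 0, -4], "twist": [0, 0, 0], "gripper": 0},
    {"travel": [4, -1, -1], "twist": [0, 0, 0], "gripper": 0},
    {"travel": [4, -1, 0], "twist": [0, 0, 0], "gripper": 0}
  ]
}}

```text
clock: 28.8
tcp_pos: [584.0, -210.1, 207.6]
tool_rot: [0.002, 0.759, 0.651, 0.001]
ft_force: [-0.0, 0.2, -0.5]
grip_width: 42.6
grip_force: 0.0
```

{"fn": "servo_tool", "kwargs": {
  "motion": [
    {"travel": [4, -1, 0], "twist": [0, 0, 0], "gripper": 0},
    {"travel": [4, -1, 0], "twist": [0, 0, 0], "gripper": 0},
    {"travel": [4, -1, 0], "twist": [0, 0, 0], "gripper": 0.1},
    {"travel": [4, -1, 0], "twist": [0, 0, 0], "gripper": 0.1},
    {"travel": [4, -1, 0], "twist": [0, 0, 0], "gripper": 0.1}
  ]
}}

```text
clock: 29.3
tcp_pos: [563.3, -3.0, 205.5]
tool_rot: [0.001, 0.758, 0.652, 0.001]
ft_force: [1.1, -0.2, -0.0]
grip_width: 46.7
grip_force: 0.0
```

{"fn": "servo_tool", "kwargs": {
  "motion": [
    {"travel": [3, -0.5, 0], "twist": [0, 0, 0], "gripper": 0.1},
    {"travel": [2.5, 0, 0], "twist": [0, 0, 0], "gripper": 0.1},
    {"travel": [0, 0, 0], "twist": [0, 0, 0], "gripper": 0.1},
    {"travel": [0, 0, 0], "twist": [0, 0, 0], "gripper": 0.1}
  ]
}}

```text
clock: 29.7
tcp_pos: [566.8, 50.7, 205.1]
tool_rot: [0.0, 0.758, 0.653, 0.0]
ft_force: [-0.1, -0.0, 0.6]
grip_width: 47.0
grip_force: 0.0
```

```bash
python3 m.py 555 42.5 75
```

```text
[566.8  50.7 205.1] tool cm [-0.98 -1.06 13.  ]
```

{"fn": "servo_tool", "kwargs": {
  "motion": [
    {"travel": [-0.9, -0.9, 2], "twist": [0, 0, 0], "gripper": 0.1},
    {"travel": [0, 0, 4], "twist": [0, 0, 0], "gripper": 0.1},
    {"travel": [0, 0, 3.4], "twist": [0, 0, 0], "gripper": 0.1},
    {"travel": [0, 0, 0], "twist": [0, 0, 0], "gripper": 0.1}
  ]
}}

```text
clock: 30.1
tcp_pos: [553.9, 41.6, 107.1]
tool_rot: [-0.002, 0.759, 0.652, -0.002]
ft_force: [-0.6, -0.4, -0.1]
grip_width: 47.1
grip_force: 0.0
```

```bash
python3 m.py 555 42.5 75
```

```text
[553.9  41.6 107.1] tool cm [0.11 0.12 3.21]
```

{"fn": "servo_tool", "kwargs": {
  "motion": [
    {"travel": [0, 0, 1.7], "twist": [0, 0, 0], "gripper": 0.1},
    {"travel": [0, 0, 1.6], "twist": [0, 0, 0], "gripper": 0.1},
    {"travel": [0, 0, 0], "twist": [0, 0, 0], "gripper": -1},
    {"travel": [0, 0, 0], "twist": [0, 0, 0], "gripper": -1},
    {"travel": [0, 0, 0], "twist": [0, 0, 0], "gripper": -1}
  ]
}}

```text
clock: 30.6
tcp_pos: [556.7, 42.7, 78.8]
tool_rot: [0.0, 0.758, 0.652, 0.0]
ft_force: [-3.0, -0.1, -0.3]
grip_width: 25.2
grip_force: 52.0
```

{"fn": "servo_tool", "kwargs": {
  "motion": [
    {"travel": [0, 0, 0], "twist": [0, 0, 0], "gripper": -1},
    {"travel": [0, 0, -0.5], "twist": [0, 0, 0], "gripper": -1},
    {"travel": [0, 0, -0.8], "twist": [0, 0, 0], "gripper": -1},
    {"travel": [0, 0, -1], "twist": [0, 0, 0], "gripper": -1},
    {"travel": [0, 0, -1.5], "twist": [0, 0, 0], "gripper": -1}
  ]
}}

```text
clock: 31.1
tcp_pos: [556.6, 43.0, 116.5]
tool_rot: [0.0, 0.758, 0.652, 0.0]
ft_force: [-0.3, -0.8, -0.3]
grip_width: 24.8
grip_force: 51.9
```

{"fn": "servo_tool", "kwargs": {
  "motion": [
    {"travel": [0, 0, -4], "twist": [0, 0, 0], "gripper": -1},
    {"travel": [-1, -0.5, -4], "twist": [0, 0, 0], "gripper": -1},
    {"travel": [-4, -1.5, 0], "twist": [0, 0, 0], "gripper": -1},
    {"travel": [-4, -1.5, 0], "twist": [0, 0, 0], "gripper": -1},
    {"travel": [-4, -1.5, 0], "twist": [0, 0, 0], "gripper": -1}
  ]
}}

```text
clock: 31.6
tcp_pos: [487.3, -79.2, 196.9]
tool_rot: [0.001, 0.758, 0.652, 0.001]
ft_force: [0.5, -0.1, 0.5]
grip_width: 24.9
grip_force: 52.0
```

{"fn": "servo_tool", "kwargs": {
  "motion": [
    {"travel": [-4, -1.5, 0], "twist": [0, 0, 0], "gripper": -1},
    {"travel": [-4, -1.5, 0], "twist": [0, 0, 0], "gripper": -1},
    {"travel": [-4, -1.5, 0], "twist": [0, 0, 0], "gripper": -1},
    {"travel": [-4, -1.5, 0], "twist": [0, 0, 0], "gripper": -1},
    {"travel": [0, 0, 0], "twist": [0, 0, 0], "gripper": -1}
  ]
}}

```text
clock: 32.1
tcp_pos: [402.6, -231.0, 196.7]
tool_rot: [0.001, 0.76, 0.65, -0.0]
ft_force: [0.3, 0.4, 0.3]
grip_width: 25.2
grip_force: 51.9
```

```bash
python3 k.py; ls pics
```

```text
[ 404.66438642 -227.47636846  196.26623807] 24.867541235788845
red_bin_mid s 0.58 [ 386. -298.    4.] tool cm [-7.2 -0.8 19.2]
red_bin_mid d 0.89 [ 385. -305.    4.] tool cm [-7.9 -0.8 19.2]
blue_bin_mid s 0.65 [ 585. -290.    4.] tool cm [-3.5 18.8 19.3]
blue_bin_mid d 0.94 [ 591. -291.    4.] tool cm [-3.5 19.4 19.3]
blue_bin_mid w 0.83 [ 589. -286.    4.] tool cm [-3.  19.1 19.3]
red [array([ 396., -301.]), array([147., 109.]), np.float64(8.0)]
blue [array([ 596., -288.]), array([110., 133.]), np.float64(75.0)]
crop1.png
q_17.png
q_22.png
q_27.png
q_32.png
s_17.png
s_22.png
s_27.png
s_32.png
scene1.png
scene4.png
scene5.png
side1.png
side2.png
side3.png
v3.png
v4.png
v5.png
v7.png
wrist1.png
wrist2.png
wrist3.png
wrist6.png
```

```bash
python3 -c "
import cv2
i=cv2.imread('pics/q_32.png');j=cv2.imread('pics/s_32.png')[200:350,140:290]
cv2.imwrite('pics/v8.png',cv2.hconcat([cv2.resize(i,(400,250)),cv2.resize(j,(250,250))]) if 0 else cv2.hconcat([cv2.resize(i[100:400,160:480],(400,375)),cv2.resize(j,(375,375),interpolation=cv2.INTER_CUBIC)]))"
```

```text
(no output)
```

View pics/v8.png

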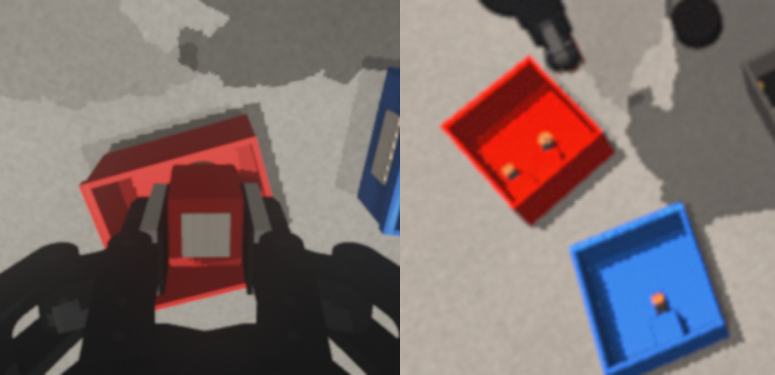

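```bash
python3 -c "
from h import *
s=viewer.capture('scene')
for u in[(184,269),(198,255)]:print(np.round(atz(s,u,17)),np.round(atz(s,u,38)))
for n in('red_relay1_mid',):
  for k in viewer.tip_of(s,n):print(k['confidence'],k['uv'],np.round(atz(s,k['uv'],17)))
d=viewer.capture('side')
for k in viewer.tip_of(d,'red_relay1_mid'):print('d',k['confidence'],k['uv'],np.round(atz(d,k['uv'],17)))
"; python3 m.py 386 -303 75
```

```text
[ 397. -336.   17.] [ 408. -335.   38.]
[ 386. -289.   17.] [ 397. -289.   38.]
0.56 [187.6, 275.2] [ 418. -337.   17.]
d 0.52 [428.3, 311.1] [ 421. -334.   17.]
[ 404.4 -227.2  195.4] tool cm [-7.77 -0.69 12.04]
```

The last relay is held over the red bin. The red and blue relays already placed lie on their sides in their bins. I'll put the third red in the free part, towards -x.

{"fn": "servo_tool", "kwargs": {
  "motion": [
    {"travel": [-4.4, -1.1, 0], "twist": [0, 0, 0], "gripper": -1},
    {"travel": [-4.4, -1.1, 0], "twist": [0, 0, 0], "gripper": -1},
    {"travel": [0, 0, 3.5], "twist": [0, 0, 0], "gripper": -1},
    {"travel": [0, 0, 3.5], "twist": [0, 0, 0], "gripper": -1},
    {"travel": [0, 0, 3], "twist": [0, 0, 0], "gripper": -1}
  ]
}}

```text
clock: 33.25
tcp_pos: [368.9, -311.2, 93.9]
tool_rot: [-0.0, 0.758, 0.652, 0.0]
ft_force: [0.1, 0.2, -0.7]
grip_width: 24.8
grip_force: 51.9
```

{"fn": "servo_tool", "kwargs": {
  "motion": [
    {"travel": [0, 0, 0.8], "twist": [0, 0, 0], "gripper": -1},
    {"travel": [0, 0, 0], "twist": [0, 0, 0], "gripper": -1},
    {"travel": [0, 0, 0], "twist": [0, 0, 0], "gripper": -0.1},
    {"travel": [0, 0, 0], "twist": [0, 0, 0], "gripper": -0.1},
    {"travel": [0, 0, 0], "twist": [0, 0, 0], "gripper": -0.1}
  ]
}}

```text
clock: 33.75
tcp_pos: [370.0, -311.5, 88.6]
tool_rot: [0.001, 0.758, 0.652, 0.0]
ft_force: [-0.4, -0.1, -0.0]
grip_width: 38.4
grip_force: 0.0
```

{"fn": "servo_tool", "kwargs": {
  "motion": [
    {"travel": [0, 0, -4], "twist": [0, 0, 0], "gripper": 0},
    {"travel": [0, 0, -4], "twist": [0, 0, 0], "gripper": 0},
    {"travel": [0, 0, -4], "twist": [0, 0, 0], "gripper": 0},
    {"travel": [4, 1, -2], "twist": [0, 0, 0], "gripper": 0},
    {"travel": [4, 1, -1], "twist": [0, 0, 0], "gripper": 0}
  ]
}}

```text
clock: 34.25
tcp_pos: [402.0, -235.0, 240.3]
tool_rot: [0.002, 0.759, 0.651, 0.001]
ft_force: [1.0, -0.0, -0.4]
grip_width: 42.5
grip_force: 0.0
```

{"fn": "servo_tool", "kwargs": {
  "motion": [
    {"travel": [4, 1, 0], "twist": [0, 0, 0], "gripper": 0},
    {"travel": [4, 1, 0], "twist": [0, 0, 0], "gripper": 0},
    {"travel": [4, 1, 0], "twist": [0, 0, 0], "gripper": 0},
    {"travel": [4, 1, 0], "twist": [0, 0, 0], "gripper": 0},
    {"travel": [0, 0, 0], "twist": [0, 0, 0], "gripper": 0}
  ]
}}

```text
clock: 34.75
tcp_pos: [466.0, -79.1, 238.0]
tool_rot: [0.0, 0.757, 0.654, 0.001]
ft_force: [-0.7, 0.3, 0.4]
grip_width: 42.6
grip_force: 0.0
```

```bash
python3 -c "
from h import *
s=viewer.capture('scene');d=viewer.capture('side');print(sensors.observe()['tcp_pos'])
cv2.imwrite('pics/v9.png',cv2.cvtColor(np.hstack([cv2.resize(s['frame'][80:370,150:480],(400,352)),cv2.resize(d['frame'][80:370,200:530],(400,352))]),cv2.COLOR_RGB2BGR))"
```

```text
[464.82949876 -82.10664721 237.87994734]
```

View pics/v9.png

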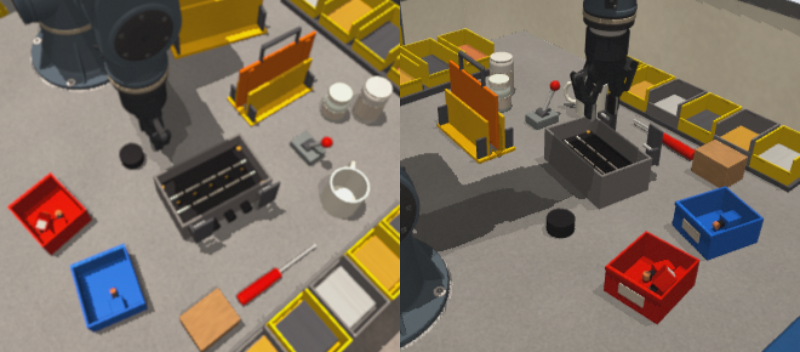

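All five sockets are empty, the red bin at (50,212) holds the reds, and the blue bin at (110,285) holds the blue. The lid stands in the rack at (275,75), the lever is off at (325,143), the clutter hasn't been disturbed, and the gripper is clear of everything.

```bash
python3 -c "
from h import *
print(r.sign_off())"
```

```text
the job is handed in; nothing more can be done
None
```

The job is handed in: the isolator is off, the lid stands in the smaller rack with its handle on top, and all four relays are in the bins of their own colour (three red, one blue).

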